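Part a press-fit chocolate mould evenly with a wedge

TASK

Take the wedge out of its stand and part the two press-fitted halves of the aluminium mould with it: work it down into the pry notch at one end of the seam, then the other, turn and turn about and without forcing it, so that one end is never more than 4 mm ahead of the other. Touch the mould with nothing but the wedge. When the seam stands open 6 mm or more at both ends, put the wedge back in its stand, fully seated, and leave the things around undisturbed.

Things in the scene. Friction and masses are not known exactly. Their poses are not given: they have to be found in the camera images.
- mould: Two-part aluminium mould on a light wooden board 112x120x12 mm, fixed to the table. Origin: underside of board, on the seam plane, halfway along the seam; y along the seam to its left end, x across it, away from the robot. Flat top at z = 72 mm; each half 110 (y) x 40 mm (x). The +x half is fixed; the -x half sits on dowels, leaves towards -x only, and does not spring back or move sideways.
- left_notch (a point): Middle of the mouth of the pry notch at the seam's +y end: on the seam plane, 40 mm from its middle, at the mould's top; it stays with the fixed half. Seam shut, the notch is an upright slot 4 mm wide (x -2 to 2 mm), 29 mm long (y 26 to 55, open at the end), 60 mm deep; upper edges rounded 4 mm, so the mouth is 12 mm wide at the top. As the seam opens only the -x wall moves, to -x.
- right_notch (a point): The same for the identical notch at the -y end of the seam, 40 mm the other way from its middle.
- left_edge (a point): Point of the moving half that lies on left_notch when the seam is shut (top of its seam face's line, above the notch). Its distance from left_notch towards the mould's -x is the gap at that end of the seam.
- right_edge (a point): The same for the right end: its distance from right_notch towards the mould's -x is the gap at the right end.
- opening (a joint): Mean gap of the seam (m), 0 shut, at most 0.014; starts at 0.0008 to 0.0016. Press fit: an end moves only when pushed across the seam with about 6 N plus 1.5 N per mm/s of its speed, the other end staying put. Driven down slowly (some 15 mm/s) the wedge needs 10 to 20 N; forces over 40 N would mark the mould.
- skew (a joint): Angle (rad) of the moving half to the fixed one, counter-clockwise from above. Left gap = opening + 0.040 * skew, right gap = opening - 0.040 * skew. Starts within 0.015.
- wedge: Hand wedge, 116 mm long, 0.12 kg, blade down in the stand. Origin: middle of the tip; z up to the handle, y along the blade's width, x its thickness. Steel blade 18 mm wide, 48 long, tapering evenly on both faces from 15 mm thick at its top to 3 at the tip. Wooden collar 30x36 mm at z 48-54, handle 24 (x) x 26 (y) mm at z 54-116. Used with y along the seam, either way round.
- stand: Wooden block 56 (x) x 70 (y) x 58 mm high, fixed, with a slot 20 (x) x 28 (y) mm, 52 deep, in the middle of its top. Origin: middle of its underside. Seated, the wedge is upright with its collar on the block's top, its tip 10 mm above the table over the origin, its y along the block's y (either way).
- lighter: Pocket lighter lying flat, 72 x 24 x 12 mm, a bystander loose on the table.
- matchbox: Matchbox, 36 x 52 x 15 mm, a bystander loose on the table.
- balm_pot: Small round pot, 58 mm across, 50 mm high, a bystander loose on the table.
- kitchen_timer: Wind-up kitchen timer, 63 x 63 x 44 mm, a bystander loose on the table.
- salt_shaker: Salt shaker, 44 mm across, 90 mm high, a bystander loose on the table.
Mind the look-alikes: they are no part of the job. Leave any orange look-alike of the wedge alone.

How it is judged (in metres and radians):
On the way, in this order (a step that is already met when the one before it is completed fails the run):
1. the wedge is drawn out of the stand (z of wedge in the frame of stand above 0.062 m), for 0.1 s.
2. a first end of the seam is opened to 2.5 mm (x of any of left_edge, right_edge in the frame of mould below -0.0025 m), for 0.1 s.
3. both ends stand open at least 6 mm (x of each of left_edge, right_edge in the frame of mould below -0.006 m), for 0.2 s.
At the end, for the whole second after the job is handed in: The seam stands open at least 6 mm at both notches, and the wedge stands upright (within 0.1 rad) and at rest in the stand's slot, its collar down on the block (tip within 10 mm of the stand's axis and less than 14 mm above the table) (all of step 3 and horizontal distance between wedge and stand below 0.01 m and z of wedge in the frame of stand below 0.014 m and angle between wedge's own z axis and vertical below 0.1 rad and linear speed of wedge below 0.02 m/s); the robot touches nothing.
It fails at once if one end of the seam is more than 4 mm ahead of the other (the halves more than 0.05 rad out of parallel) (value of joint skew above 0.05 rad or value of joint skew below -0.05 rad).
It fails at once if the wedge is forced: it presses on the mould with more than 40 N (contact force between wedge and mould above 40 N).
It fails at once if the fingers or the arm press on the mould (more than 1 N) (contact force between any of the fingers, the arm and mould above 1 N).
It fails at once if a bystander is moved more than 20 mm (distance of any of lighter, matchbox, balm_pot, kitchen_timer, salt_shaker from where it was at the start of the episode above 0.02 m).
It also fails if it takes over 72 s, if anything falls off the work surface, if the arm or the gripper's body presses on something with over 40 N, if the wrist force passes 120 N, or if a joint passes its speed limit or range.

ROBOT

A 6-joint arm with a two-finger parallel gripper is mounted at the origin on the work surface; the furniture and walls round the work are solid. World frame = base frame: x ahead of the robot, y to its left, z up, the work surface at z = 0. Lengths are in m, angles in degrees, forces in N, time in s.
With the tool pointing down it reaches from about 0.375 to 0.9 m from the base axis. Payload 3.1 kg.
Tool frame: the origin (TCP) lies on the centre line of the jaws, within the pads' length; the fingertips stand 17 mm ahead of it and the grasp point (between the pads) lies 2 mm behind it; z points along the fingers, y is the line along which they close (so a half turn about z gives the same grasp; the last joint's range is limited). The gripper opens to 87 mm and grips with 3 to 60 N. Pads are 19 mm wide; open, the fingers measure 117 mm over their backs; the gripper's body (75 mm by 190 mm) begins 51 mm behind the grasp point.
Start: joints at [64.716, 30.224, 82.088, -0, 67.689, -10.227], TCP at [0.162, 0.604, 0.24] pointing down, gripper open.
Joint ranges: [-176.69, 176.69], [-43.24, 126.21], [12.49, 139.97], [-82, 262], [0, 151.66], [-163.58, 163.58]. Speed limits (degrees/s): [159.86, 159.86, 180, 180, 180, 180].

INTERFACE

Orientations are given as a 3x3 rotation matrix whose columns are the frame's x, y, z axes.
In Python, from rig import bot, imaging, finder gives the robot as it stands. The module is installed in compiled form; this text tells all that it offers.
- The arm moves only by the tool play_rows, never from a script. Its argument "motion" is a list that holds one entry, the list of rows, each a list of 6 numbers: the shift along the tool's x, y, z in fractions of the full range, 1 being 0.6 m, then the turn, a rotation vector about the tool's x, y, z in normalised numbers (1 is 90 degrees). In form: [[[dx, dy, dz, wx, wy, wz], ...]]. A call has 1 to 8 rows; each row is the pose to reach, as a shift and turn from the pose commanded when the call began, along the tool's axes at that moment; what a row does not reach only later rows make up. A row lasts 1/12 s, in which the tool goes at most 41.7 mm and 7.16 degrees, less where a joint would pass 70% of its speed; a pose out of reach is approached as far as the arm can. No shift or turn number may pass 1 either way. A call with a gripper value outside its range is refused whole. "fingers" is the finger opening in m, from 0 to 0.087, set as the call begins (left out, the last holds). The fingers move at their own pace and stop on an object; the grip force is fixed at half the most. Time passes only in rows, so rows that repeat a pose let the fingers close. It gives the time, the measured TCP pose, the force, the opening and the grip force at its end, in the units of the state.
- bot.read_state(): the state, without advancing time (a new reading comes with each control period).
- imaging.capture(name): name is "side" or "top" or "wrist"; returns a dict with "frame" (480x640x3 uint8, red, green, blue), "camera_matrix" (3x3 intrinsics, pixels), "R" (3x3) and "t" (3): a world point X has camera coordinates R X + t. Camera axes: x right, y down, z forward; pixel columns grow to the right and rows downward; lengths in m; the calibration is good to about 2 mm. A picture is of the moment at which its call begins. There is no depth.
- bot.hand_in(): hands the job in; it is judged then, once.
Trained networks look in the newest picture that a camera, given by its name, has taken for a name from the list of things; names that differ only in an ending like _2 or _b are one class to them, and where a whole thing is asked for, a point or a joint stands for the part that bears it (a point fixed in the world has none). Each returns a list of dicts, best first, with "confidence" (0 to 1); they miss things now and then, are a little off and sometimes report something else, mostly with a low value. They report only what shows in the picture. A call takes as long as a camera call. They do not tell look-alikes from the thing itself.
- finder.recognise(camera, name): "at" ([x, y, z] in m, in world coordinates, good to about 4 mm: the middle of the surface that is visible of it).
- finder.outline_of(camera, name): "pixels" (480x640 bool, what is visible of it).
The state is a dict: "time_s": time; "joint_positions": joint angles; "qvel": joint speeds; "tau": joint torques, N m; "position": TCP position; "tcp_rot": TCP orientation; "force": force on the tool from outside, world axes, zero at the start; "moment": the same for the moment, N m; "opening": opening from 0.0 (shut) to 1.0 (fully open); "grasp_force": force on a finger pad.
Only numpy, scipy, OpenCV 4.12 (cv2) and the standard library are available. Lean on these libraries where they do the work, as an engineer would, in place of code of your own. Each camera call takes 0.05 s, during which the arm holds its last target. There are 200 camera calls.

## Working session

There is one attempt and no reset: what is moved stays moved. The work goes in short steps, Python scripts to look and compute and a tool call to move; the robot and the scene stay as the last step left them, time stands still between calls to the robot, and variables do not carry over. Pictures are saved under pics/ and viewed, at most 10 in all, crops included, and the job is handed in when it is done.

Besides the shell and the picture viewer there is one more tool, called after "Emit:" as name(argument=value, ...), one argument or row to a line, values as JSON. play_rows: Moves the arm, as the interface text tells. Its arguments: {"type":"object","properties":{"motion":{"type":"array"},"fingers":{"type":"number"}},"required":["motion"]}

```bash
mkdir -p pics; cat > h.py <<'E'
from rig import bot, imaging, finder
import numpy as np, cv2
def snap(n,f):
    c=imaging.capture(n); cv2.imwrite('pics/'+f,c['frame'][:,:,::-1]); return c
def proj(c,X):
    p=np.array(c['R'])@np.asarray(X,float)+np.array(c['t']); q=np.array(c['camera_matrix'])@p; return q[:2]/q[2]
def back(c,uv,z):
    R=np.array(c['R']);t=np.array(c['t']);d=R.T@np.linalg.inv(c['camera_matrix'])@np.array([uv[0],uv[1],1.]);o=-R.T@t
    return o+d*(z-o[2])/d[2]
E
python3 - <<'E'
from h import *
np.set_printoptions(precision=4,suppress=True)
s=bot.read_state();print(s['time_s'],s['position'],s['tcp_rot'],s['force'],s['opening'])
for n in ('top','side'):
    c=snap(n,n+'0.png');print(n,-np.array(c['R']).T@c['t'])
    for k in ['mould','wedge','stand','left_notch','right_notch','left_edge','right_edge','lighter','matchbox','balm_pot','kitchen_timer','salt_shaker']:
        print(k,[(np.round(d['at'],4).tolist(),round(d['confidence'],2),proj(c,d['at']).round().tolist()) for d in finder.recognise(n,k)[:3]])
E
```

```text
0.0 [0.162  0.6029 0.2386] [[-0.9657  0.2598 -0.0009]
 [ 0.2598  0.9657 -0.0019]
 [ 0.0004 -0.0021 -1.    ]] [-0.1593  0.6478 -0.6534] 0.9992491988715265
top [ 0.3421 -0.0006  1.3831]
mould [([0.4915, -0.1792, 0.0684], 0.97, [378.0, 224.0])]
wedge [([0.2875, 0.185, 0.0276], 0.75, [230.0, 305.0]), ([0.493, 0.0816, 0.1257], 0.63, [270.0, 220.0])]
stand [([0.4812, 0.0815, 0.0554], 0.8, [272.0, 228.0]), ([0.4907, -0.1798, 0.0721], 0.6, [378.0, 225.0])]
left_notch [([0.4905, -0.184, 0.0703], 0.57, [380.0, 225.0])]
right_notch [([0.4898, -0.1781, 0.071], 0.8, [377.0, 225.0])]
left_edge [([0.4807, -0.1774, 0.0734], 0.88, [377.0, 228.0])]
right_edge [([0.4804, -0.1838, 0.0732], 0.94, [380.0, 229.0])]
lighter [([0.4283, -0.0503, 0.0147], 0.82, [324.0, 251.0])]
matchbox [([0.5899, -0.0536, 0.0181], 0.63, [326.0, 188.0])]
balm_pot [([0.4171, 0.2596, 0.0491], 0.55, [200.0, 253.0]), ([0.3607, 0.2978, 0.0793], 0.48, [181.0, 275.0])]
kitchen_timer [([0.3901, -0.3447, 0.0207], 0.93, [440.0, 267.0]), ([0.4827, -0.1794, 0.0753], 0.44, [378.0, 228.0])]
salt_shaker [([0.3595, 0.2955, 0.084], 0.6, [182.0
[... 521 characters left out ...]

right_notch [([0.4937, -0.1575, 0.0502], 0.93, [317.0, 220.0])]
left_edge [([0.4825, -0.16, 0.0617], 0.67, [322.0, 215.0])]
right_edge [([0.4844, -0.1602, 0.0592], 0.83, [321.0, 216.0])]
lighter [([0.4242, -0.0429, 0.0124], 0.69, [344.0, 264.0]), ([0.4831, -0.1605, 0.0602], 0.37, [322.0, 216.0])]
matchbox [([0.4951, -0.1539, 0.0502], 0.71, [316.0, 220.0]), ([0.5924, -0.0344, 0.0169], 0.56, [268.0, 260.0])]
balm_pot [([0.4181, 0.2784, 0.0478], 0.63, [343.0, 362.0])]
kitchen_timer [([0.3883, -0.3344, 0.0255], 0.89, [361.0, 193.0]), ([0.4838, -0.158, 0.0586], 0.75, [321.0, 217.0])]
salt_shaker [([0.3607, 0.3237, 0.0549], 0.62, [378.0, 382.0]), ([0.4825, -0.1587, 0.0567], 0.24, [322.0, 217.0])]
```

```bash
python3 - <<'E'
import cv2
a=cv2.imread('pics/top0.png')[170:330,170:480];b=cv2.imread('pics/side0.png')[150:410,180:500]
cv2.imwrite('pics/a.png',cv2.resize(a,None,fx=2.5,fy=2.5,interpolation=2));cv2.imwrite('pics/b.png',cv2.resize(b,None,fx=2.3,fy=2.3,interpolation=2))
E
```

```text
(no output)
```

View pics/a.png

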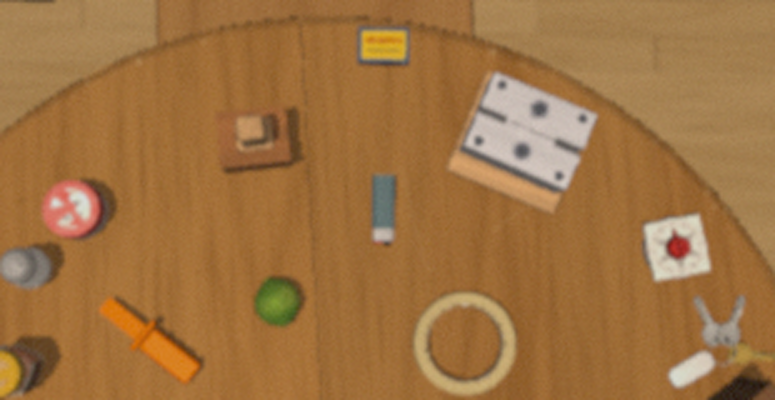

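View pics/b.png

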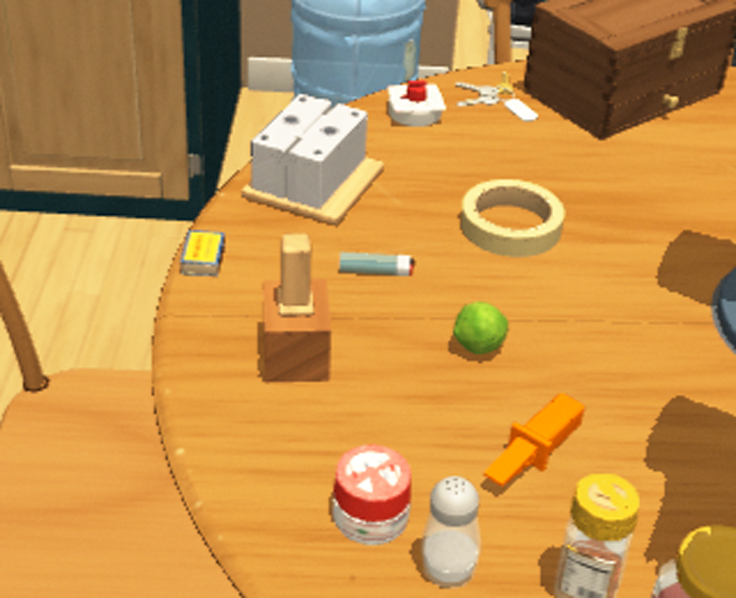

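The top crop shows the stand with the upright wedge at (255,138) and the mould at (525,140), rotated about -18°. The orange look-alike lies at (150,340) and gets left alone. I'll move above the stand first.

Units first: shifts go in shares of 0.6 m and turns go in shares of 90 degrees. So -0.222 m / 0.6 = -0.37, -0.212 m / 0.6 = -0.3533, 40 degrees / 90 = 0.4444.

Emit:
play_rows(
  motion=[
    [[-0.0467, -0.0442, -0.0083, 0, 0, 0.0556], [-0.0933, -0.0883, -0.0167, 0, 0, 0.1111], [-0.14, -0.1333, -0.025, 0, 0, 0.1667], [-0.1833, -0.1767, -0.0333, 0, 0, 0.2222], [-0.23, -0.22, -0.0417, 0, 0, 0.2778], [-0.2767, -0.2667, -0.05, 0, 0, 0.3333], [-0.3233, -0.3083, -0.0583, 0, 0, 0.3889], [-0.37, -0.3533, -0.0667, 0, 0, 0.4444]],
  ],
)

```text
time_s: 1.97
position: [0.3224, 0.3397, 0.2801]
tcp_rot: [[-0.57, 0.822, 0.001], [0.822, 0.57, 0.001], [0.0, 0.001, -1.0]]
force: [0.8, 0.1, 0.0]
opening: 1.002
grasp_force: 0.0
```

```bash
python3 - <<'E'
from h import *
np.set_printoptions(precision=4,suppress=True)
s=bot.read_state();p=s['position'];R=np.array(s['tcp_rot']);print(s['time_s'],p,R,s['joint_positions'])
print(R.T@(np.array([.46,.08,.30])-p), np.degrees(np.arctan2(R[1,1],R[0,1])))
c=imaging.capture('wrist');Rc=np.array(c['R']);print('cam in tool',R.T@(-Rc.T@c['t']-p),'axis',R.T@Rc[2])
E
```

```text
1.9667 [0.3224 0.3397 0.2801] [[-0.5696  0.8219  0.0008]
 [ 0.8219  0.5696  0.0006]
 [ 0.      0.001  -1.    ]] [ 32.7929  14.9932 100.892    0.0025  64.057   -1.9311]
[-0.2919 -0.0348 -0.02  ] 34.7229186435701
cam in tool [ 0.0802  0.0003 -0.1452] axis [-0.2905 -0.001   0.9569]
```

In the tool's units: -0.292 m / 0.6 = -0.4867, -0.02 m / 0.6 = -0.0333, 31 degrees / 90 = 0.3444.

Emit:
play_rows(
  motion=[
    [[-0.0617, -0.0083, -0.005, 0, 0, 0.0444], [-0.1233, -0.015, -0.01, 0, 0, 0.0889], [-0.185, -0.0233, -0.0167, 0, 0, 0.1333], [-0.2467, -0.03, -0.0217, 0, 0, 0.1778], [-0.3083, -0.0383, -0.025, 0, 0, 0.2222], [-0.37, -0.045, -0.03, 0, 0, 0.2667], [-0.43, -0.0533, -0.0333, 0, 0, 0.3111], [-0.4867, -0.0583, -0.0333, 0, 0, 0.3444]],
  ],
)

```text
time_s: 2.68
position: [0.4611, 0.0799, 0.3002]
tcp_rot: [[-0.065, 0.998, 0.002], [0.998, 0.065, -0.0], [-0.0, 0.002, -1.0]]
force: [0.2, 0.4, 0.3]
opening: 1.001
grasp_force: 0.0
```

```bash
python3 - <<'E'
from h import *
np.set_printoptions(precision=4,suppress=True)
s=bot.read_state();p=s['position'];R=np.array(s['tcp_rot']);print(s['time_s'],p,R,s['joint_positions'],s['force'])
c=snap('wrist','w0.png')
for k in ('wedge','stand','mould'):
    print(k,[(np.round(d['at'],4).tolist(),round(d['confidence'],2),proj(c,d['at']).round().tolist()) for d in finder.recognise('wrist',k)[:3]])
E
```

```text
2.6833 [0.4611 0.0799 0.3002] [[-0.0653  0.9979  0.0015]
 [ 0.9979  0.0653 -0.0001]
 [-0.0002  0.0015 -1.    ]] [-3.8885 13.519  99.3252 -0.0026 67.0683 -7.6319] [0.1785 0.4474 0.2748]
wedge [([0.4886, 0.0917, 0.1279], 0.67, [354.0, 210.0]), ([0.2906, 0.1841, 0.0251], 0.59, [186.0, 103.0]), ([0.4888, -0.1382, 0.0572], 0.31, [335.0, 362.0])]
stand [([0.4904, 0.0975, 0.0576], 0.64, [351.0, 192.0])]
mould [([0.4964, -0.1442, 0.0505], 0.89, [340.0, 362.0]), ([0.5799, -0.0377, 0.0169], 0.44, [404.0, 286.0])]
```

View pics/w0.png

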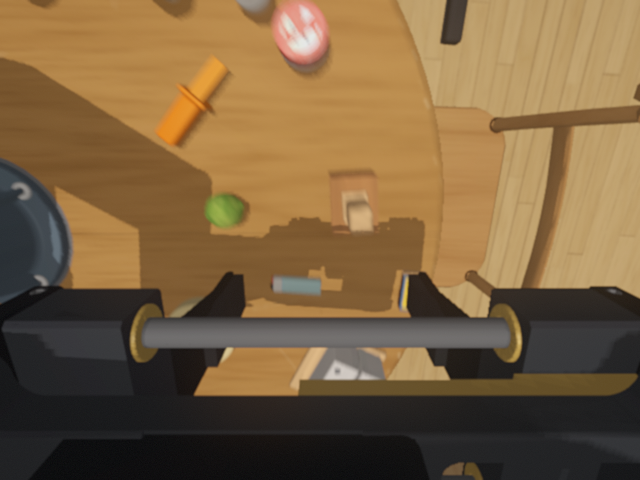

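The wrist view shows the stand at (354,200) with the wedge handle top at (358,212). I'll fit poses from the outlines.

```bash
cat > fit.py <<'E'
from h import *
from scipy.optimize import minimize
def box(x0,x1,y0,y1,z0,z1): return np.array([[x,y,z] for x in(x0,x1) for y in(y0,y1) for z in(z0,z1)],float)/1000
STAND=[box(-28,28,-35,35,0,58)]
WEDGE=[box(-12,12,-13,13,64,126),box(-15,15,-18,18,58,64)]
MOULD=[box(-56,56,-60,60,0,12),box(-41,40,-55,55,12,72)]
def render(c,boxes,q,S=4):
    m=np.zeros((480*S,640*S),np.uint8);a=q[2];Rz=np.array([[np.cos(a),-np.sin(a),0],[np.sin(a),np.cos(a),0],[0,0,1]])
    for b in boxes:
        P=b@Rz.T+[q[0],q[1],0]; uv=np.array([proj(c,p) for p in P])
        h=cv2.convexHull(((uv+.5)*S*16-8).astype(np.int32)); cv2.fillConvexPoly(m,h,1,shift=4)
    return cv2.resize(m.astype(np.float32),(640,480),interpolation=cv2.INTER_AREA)
def pick(n,k,near):
    c=min([(abs(np.array(d['at'])[:2]-near).sum(),i,d) for i,d in enumerate(finder.recognise(n,k))],default=None)
    if c is None: return None
    return c[2]
def mask(n,c,k,X):
    uv=proj(c,X); best=None
    for d in finder.outline_of(n,k):
        m=np.array(d['pixels']); v,u=np.nonzero(m)
        if len(u) and np.hypot(u.mean()-uv[0],v.mean()-uv[1])<25 and (best is None): best=m
    return best
def fit(obs,boxes,q0):
    def cost(q):
        return sum(abs(render(c,boxes,[q[0],q[1],q[2]])-m).sum()/m.sum() for c,m in obs)
    best=min((minimize(cost,[q0[0],q0[1],q0[2]+d],method='Nelder-Mead',options=dict(initial_simplex=np.array([[q0[0],q0[1],q0[2]+d]]*4)+np.vstack([np.zeros(3),np.diag([.006,.006,.08])]),maxiter=90)) for d in(-.1,.1)),key=lambda r:r.fun)
    return best.x,best.fun
E
python3 - <<'E'
from fit import *
np.set_printoptions(precision=4,suppress=True)
C={n:imaging.capture(n) for n in('wrist','top','side')}
so=[];st=[]
for n in C:
    a=mask(n,C[n],'stand',[.487,.081,.05]);b=mask(n,C[n],'wedge',[.487,.081,.1])
    print(n,None if a is None else a.sum(),None if b is None else b.sum())
    if a is not None and b is not None: so.append((C[n],(a|b).astype(np.float32)))
for o in [so]+[[x] for x in so]:
    q,f=fit(o,STAND+WEDGE,[.487,.081,.08]);print('stand',q[:2],np.degrees(q[2]),f)
mo=[(C[n],m.astype(np.float32)) for n in('top','side') if (m:=mask(n,C[n],'mould',[.485,-.18,.05])) is not None]
for o in [mo]+[[x] for x in mo]:
    q,f=fit(o,MOULD,[.485,-.18,-.3]);print('mould',q[:2],np.degrees(q[2]),f)
E
```

```text
wrist 2029 1004
top None None
side 1018 483
stand [0.493  0.0851] 6.259791619340321 0.12674519419670105
stand [0.4929 0.085 ] 6.452931560793643 0.0596872940659523
stand [0.4935 0.0828] 6.3717734511065025 0.05890948697924614
mould [ 0.4952 -0.1876] -22.113249425249087 0.03942933678627014
mould [ 0.4952 -0.1876] -22.113249425249087 0.03942933678627014
```

In the tool's units: 0.1 m / 0.6 = 0.1667, 0.032 m / 0.6 = 0.0533, -2.6 degrees / 90 = -0.0289.

Emit:
play_rows(
  motion=[
    [[0.0017, 0.0167, 0.0417, 0, 0, -0.0111], [0.0033, 0.0333, 0.0833, 0, 0, -0.0222], [0.005, 0.05, 0.125, 0, 0, -0.0289], [0.005, 0.0533, 0.1667, 0, 0, -0.0289], [0.005, 0.0533, 0.1667, 0, 0, -0.0289]],
  ],
)

```text
time_s: 3.85
position: [0.4896, 0.087, 0.1956]
tcp_rot: [[-0.114, 0.993, -0.009], [0.993, 0.114, 0.0], [0.001, -0.009, -1.0]]
force: [-0.5, -0.1, 0.2]
opening: 1.002
grasp_force: 0.0
```

```bash
python3 - <<'E'
from fit import *
np.set_printoptions(precision=4,suppress=True)
s=bot.read_state();p=np.array(s['position']);R=np.array(s['tcp_rot']);print(s['time_s'],p,np.degrees(np.arctan2(R[1,1],R[0,1])))
c=snap('wrist','w1.png')
a=mask('wrist',c,'stand',[.493,.085,.05]);b=mask('wrist',c,'wedge',[.493,.085,.1])
if b is not None:
    q,f=fit([(c,b.astype(np.float32))],WEDGE,[.493,.085,.11]);print('wedge',q[:2],np.degrees(q[2]),f)
    if a is not None:
        q,f=fit([(c,(a|b).astype(np.float32))],STAND+WEDGE,[.493,.085,.11]);print('both',q[:2],np.degrees(q[2]),f)
E
```

```text
3.85 [0.4896 0.087  0.1956] 6.5473939123691505
wedge [0.4939 0.0853] 7.686849863039939 0.08097261935472488
both [0.4932 0.0851] 7.55132029501029 0.037365227937698364
```

View pics/w1.png

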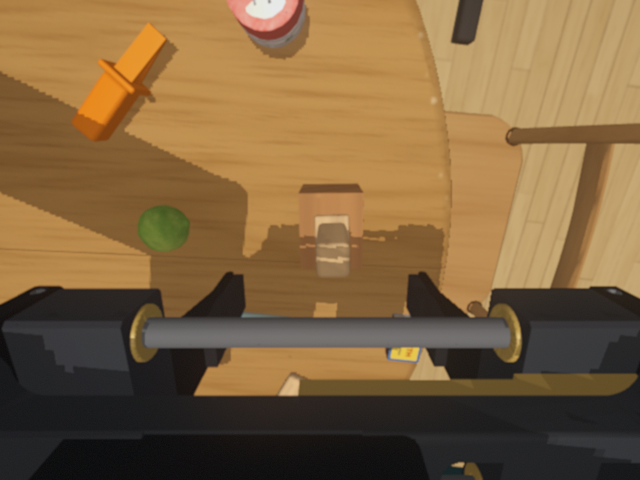

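The handle is centred between the fingers at (332,245). Descending and gripping.

In the tool's units: 0.11 m / 0.6 = 0.1833, 0.003 m / 0.6 = 0.005, -0.8 degrees / 90 = -0.0089.

Emit:
play_rows(
  motion=[
    [[0, 0.0033, 0.0417, 0, 0, -0.0089], [-0.0017, 0.005, 0.0833, 0, 0, -0.0089], [-0.0017, 0.005, 0.125, 0, 0, -0.0089], [-0.0017, 0.005, 0.1583, 0, 0, -0.0089], [-0.0017, 0.005, 0.175, 0, 0, -0.0089], [-0.0017, 0.005, 0.1833, 0, 0, -0.0089], [-0.0017, 0.005, 0.1833, 0, 0, -0.0089], [-0.0017, 0.005, 0.1833, 0, 0, -0.0089]],
  ],
)

```text
time_s: 4.67
position: [0.496, 0.0862, 0.0907]
tcp_rot: [[-0.128, 0.992, 0.002], [0.992, 0.128, -0.0], [-0.0, 0.002, -1.0]]
force: [0.5, 0.4, 0.0]
opening: 1.001
grasp_force: 0.0
```

In the tool's units: 0.004 m / 0.6 = 0.0067, -0.002 m / 0.6 = -0.0033.

Emit:
play_rows(
  motion=[
    [[-0.0017, -0.0033, 0.0067, 0, 0, 0], [-0.0017, -0.0033, 0.0067, 0, 0, 0], [-0.0017, -0.0033, 0.0067, 0, 0, 0]],
  ],
)

```text
time_s: 4.92
position: [0.4932, 0.085, 0.0861]
tcp_rot: [[-0.128, 0.992, 0.001], [0.992, 0.128, -0.0], [-0.0, 0.001, -1.0]]
force: [0.5, 0.5, -0.1]
opening: 1.0
grasp_force: 0.0
```

Emit:
play_rows(
  motion=[
    [[0, 0, 0, 0, 0, 0], [0, 0, 0, 0, 0, 0], [0, 0, 0, 0, 0, 0], [0, 0, 0, 0, 0, 0], [0, 0, 0, 0, 0, 0], [0, 0, 0, 0, 0, 0], [0, 0, 0, 0, 0, 0], [0, 0, 0, 0, 0, 0]],
  ],
  fingers=0.0,
)

```text
time_s: 5.58
position: [0.4931, 0.085, 0.0855]
tcp_rot: [[-0.128, 0.992, -0.0], [0.992, 0.128, 0.0], [0.0, -0.0, -1.0]]
force: [0.8, 0.6, 0.1]
opening: 0.478
grasp_force: 0.0
```

Emit:
play_rows(
  motion=[
    [[0, 0, 0, 0, 0, 0], [0, 0, 0, 0, 0, 0], [0, 0, 0, 0, 0, 0], [0, 0, 0, 0, 0, 0], [0, 0, 0, 0, 0, 0], [0, 0, 0, 0, 0, 0]],
  ],
)

```text
time_s: 6.08
position: [0.4933, 0.085, 0.0856]
tcp_rot: [[-0.128, 0.992, 0.0], [0.992, 0.128, -0.0], [-0.0, 0.0, -1.0]]
force: [0.3, -0.1, -0.0]
opening: 0.279
grasp_force: 30.0
```

In the tool's units: -0.12 m / 0.6 = -0.2, -0.105 m / 0.6 = -0.175.

Emit:
play_rows(
  motion=[
    [[0, 0, -0.0167, 0, 0, 0], [0, 0, -0.0417, 0, 0, 0], [0, 0, -0.075, 0, 0, 0], [0, 0, -0.1083, 0, 0, 0], [0, 0, -0.1417, 0, 0, 0], [0, 0, -0.175, 0, 0, 0], [0, 0, -0.2, 0, 0, 0], [0, 0, -0.2, 0, 0, 0]],
  ],
)

```text
time_s: 6.75
position: [0.4947, 0.0851, 0.2089]
tcp_rot: [[-0.128, 0.992, 0.006], [0.992, 0.128, -0.0], [-0.001, 0.006, -1.0]]
force: [0.2, 0.7, -1.6]
opening: 0.272
grasp_force: 30.0
```

In the tool's units: -0.21 m / 0.6 = -0.35, -0.185 m / 0.6 = -0.3083, 20 degrees / 90 = 0.2222.

Emit:
play_rows(
  motion=[
    [[-0.025, -0.005, -0.0083, 0, 0, 0.0222], [-0.0667, -0.0133, -0.0167, 0, 0, 0.0556], [-0.1083, -0.0217, -0.03, 0, 0, 0.0889], [-0.1583, -0.03, -0.0433, 0, 0, 0.1222], [-0.2083, -0.04, -0.0567, 0, 0, 0.1556], [-0.2583, -0.05, -0.07, 0, 0, 0.1889], [-0.3083, -0.06, -0.0833, 0, 0, 0.2111], [-0.35, -0.0667, -0.0917, 0, 0, 0.2222]],
  ],
)

```text
time_s: 7.42
position: [0.4794, -0.1301, 0.2605]
tcp_rot: [[0.221, 0.975, -0.001], [0.975, -0.221, 0.0], [-0.0, -0.001, -1.0]]
force: [1.1, -0.2, -2.0]
opening: 0.272
grasp_force: 30.0
```

In the tool's units: -0.112 m / 0.6 = -0.1867, 0.019 m / 0.6 = 0.0317, 9.3 degrees / 90 = 0.1033.

Emit:
play_rows(
  motion=[
    [[-0.05, 0.0083, 0, 0, 0, 0.0333], [-0.1, 0.0167, 0, 0, 0, 0.0667], [-0.15, 0.025, 0, 0, 0, 0.0889], [-0.1867, 0.0317, 0, 0, 0, 0.1033], [-0.1867, 0.0317, 0, 0, 0, 0.1033], [-0.1867, 0.0317, 0, 0, 0, 0.1033], [-0.1867, 0.0317, 0, 0, 0, 0.1033]],
  ],
)

```text
time_s: 8.0
position: [0.4734, -0.2407, 0.2596]
tcp_rot: [[0.374, 0.927, -0.002], [0.927, -0.374, 0.002], [0.001, -0.003, -1.0]]
force: [-0.1, 1.3, -1.2]
opening: 0.278
grasp_force: 30.0
```

```bash
python3 - <<'E'
from fit import *
np.set_printoptions(precision=4,suppress=True)
s=bot.read_state();p=np.array(s['position']);R=np.array(s['tcp_rot']);print(s['time_s'],p,np.degrees(np.arctan2(R[1,1],R[0,1])),s['force'])
c=snap('wrist','w2.png')
import pickle;pickle.dump(c,open('w2.pkl','wb'))
im=c['frame']; cv2.imwrite('pics/w2c.png',cv2.resize(im[60:400,120:520],None,fx=1.75,fy=1.75,interpolation=2)[:,:,::-1])
m=mask('wrist',c,'mould',[.495,-.187,.05])
if m is not None:
    q,f=fit([(c,m.astype(np.float32))],MOULD,[.495,-.187,-.38]);print(q[:2],np.degrees(q[2]),f)
E
```

```text
8.0 [ 0.4734 -0.2407  0.2596] -21.959296903788598 [-0.1279  1.2809 -1.1536]
[ 0.4966 -0.1867] -22.15916894868584 0.02607913687825203
```

View pics/w2c.png

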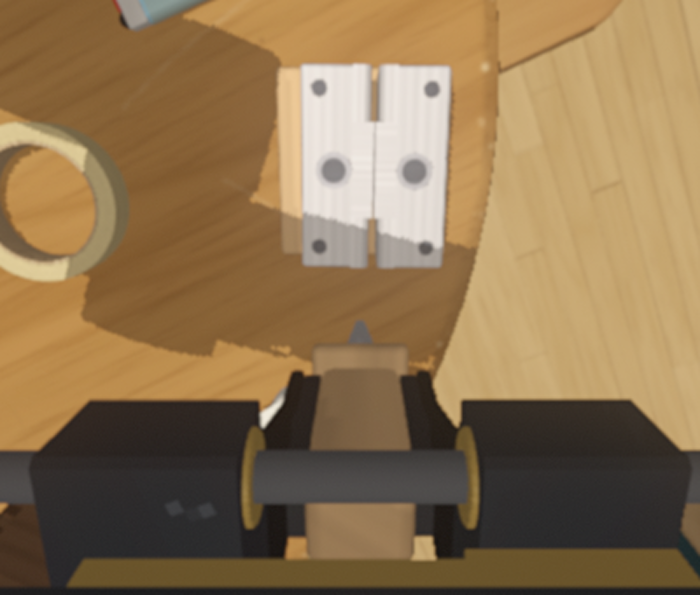

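The crop shows the left notch at (374,90), the right notch at (372,237) and the wedge tip at (360,322). I'll measure the notch lines with subpixel profiles.

```bash
cat > prof.py <<'E'
from fit import *
import pickle
np.set_printoptions(precision=2,suppress=True,linewidth=250)
def pw(q,x,y,z):
    a=q[2];return np.array([q[0]+np.cos(a)*x-np.sin(a)*y,q[1]+np.sin(a)*x+np.cos(a)*y,z])
def profile(c,q,y,z,xs):
    g=cv2.cvtColor(c['frame'],cv2.COLOR_RGB2GRAY).astype(np.float32); S=(c['frame'].max(2).astype(np.float32)-c['frame'].min(2))
    uv=np.array([proj(c,pw(q,x/1e3,y/1e3,z)) for x in xs],np.float32)
    f=lambda I:cv2.remap(I,uv[:,0].copy(),uv[:,1].copy(),cv2.INTER_LINEAR).ravel()
    return f(g),f(S)
E
python3 - <<'E'
from prof import *
c=pickle.load(open('w2.pkl','rb'));q=[.4966,-.1867,np.radians(-22.16)]
xs=np.arange(-12,12.1,1);print(xs)
for y in(50,45,40,35,30,-30,-35,-40,-45,-50):
    g,S=profile(c,q,y,.070,xs);print(y,g.astype(int),'|',S.astype(int))
s=bot.read_state();p=np.array(s['position']);R=np.array(s['tcp_rot']);print('tip px',proj(c,p+R@[0,0,.0756]),'crop',(proj(c,p+R@[0,0,.0756])-[120,60])*1.75)
print('px/mm',np.linalg.norm(proj(c,pw(q,.01,0,.07))-proj(c,pw(q,0,0,.07)))/10)
for y in(40,-40):print(proj(c,pw(q,0,y/1e3,.072)),(proj(c,pw(q,0,y/1e3,.072))-[120,60])*1.75)
E
```

```text
[-12. -11. -10.  -9.  -8.  -7.  -6.  -5.  -4.  -3.  -2.  -1.   0.   1.   2.   3.   4.   5.   6.   7.   8.   9.  10.  11.  12.]
50 [228 227 227 227 227 228 230 231 229 226 227 228 222 208 191 177 180 194 191 171 166 186 203 216 225] | [14 14 14 14 14 14 13 13 13 14 14 14 14 14 14 25 59 82 81 58 25 14 14 14 14]
45 [228 227 226 227 227 229 231 232 230 227 227 227 221 207 192 170 147 142 140 138 157 186 204 217 225] | [14 14 14 14 14 13 12 12 13 14 14 14 14 14 14 19 43 65 60 37 18 15 15 14 13]
40 [227 226 226 226 227 228 231 232 229 227 227 227 219 205 189 168 146 142 141 136 155 187 205 217 225] | [13 14 14 14 14 14 13 13 13 14 14 14 14 14 14 20 43 65 61 38 18 15 15 14 14]
35 [227 226 226 226 227 229 231 232 230 227 228 227 218 204 189 168 150 145 141 136 156 187 205 217 225] | [14 15 14 14 14 13 13 13 13 14 14 14 14 14 14 21 47 67 60 36 17 15 15 14 14]
30 [227 225 225 226 227 229 231 232 230 227 228 228 218 203 187 167 151 146 141 134 156 187 205 216 225] | [14 14 14 14 14 13 13 13 13 14 14 14 14 14 14 22 48 66 60 34 16 15 14 14 14]
-30 [173 178 186 193 193 193 197 204 212 219 222 216 
[... 303 characters left out ...]
 13 15 14 14]
-40 [162 161 161 163 165 167 167 164 163 163 162 158 150 143 138 138 141 142 137 127 128 140 149 156 161] | [14 14 13 13 14 14 14 14 14 14 14 14 14 17 30 53 66 66 55 33 16 13 14 14 14]
-45 [161 161 161 162 164 166 166 163 162 162 161 156 149 142 136 135 139 141 137 128 127 139 148 155 161] | [14 14 14 14 14 14 14 14 14 13 13 13 13 16 29 54 67 67 58 38 18 13 13 14 14]
-50 [161 161 161 163 165 166 165 163 161 162 161 156 148 140 129 116 111 111 112 115 126 139 148 155 161] | [13 13 14 14 14 14 14 14 14 14 14 13 13 16 30 55 73 73 68 49 22 13 13 14 14]
tip px [326.06 252.79] crop [360.61 337.39]
px/mm 1.019414282713296
[327.78 113.89] [363.61  94.3 ]
[327.35 198.06] [362.87 241.6 ]
```

In the tool's units: 0.101 m / 0.6 = 0.1683, 0.085 m / 0.6 = 0.1417, 0.2 degrees / 90 = 0.0022.

Emit:
play_rows(
  motion=[
    [[0.0333, 0.0033, 0, 0, 0, 0.0022], [0.075, 0.005, 0, 0, 0, 0.0022], [0.125, 0.0083, 0.0167, 0, 0, 0.0022], [0.1667, 0.01, 0.0583, 0, 0, 0.0022], [0.1683, 0.01, 0.1083, 0, 0, 0.0022], [0.1683, 0.01, 0.1417, 0, 0, 0.0022], [0.1683, 0.01, 0.1583, 0, 0, 0.0022], [0.1683, 0.01, 0.1583, 0, 0, 0.0022]],
  ],
)

```text
time_s: 8.77
position: [0.5161, -0.1485, 0.1634]
tcp_rot: [[0.376, 0.927, -0.005], [0.927, -0.376, 0.003], [0.001, -0.006, -1.0]]
force: [-0.0, -0.3, -1.3]
opening: 0.276
grasp_force: 30.0
```

Emit:
play_rows(
  motion=[
    [[0, 0, 0, 0, 0, 0], [0, 0, 0, 0, 0, 0]],
  ],
)

```text
time_s: 8.93
position: [0.5186, -0.1508, 0.1668]
tcp_rot: [[0.377, 0.926, 0.002], [0.926, -0.377, -0.001], [-0.0, 0.003, -1.0]]
force: [0.2, -0.6, -1.6]
opening: 0.268
grasp_force: 30.0
```

```bash
python3 - <<'E'
from prof import *
s=bot.read_state();p=np.array(s['position']);R=np.array(s['tcp_rot']);np.set_printoptions(precision=4,suppress=True);print(s['time_s'],p,np.degrees(np.arctan2(R[1,1],R[0,1])),R[:,2],s['force'])
q=[.5017,-.1888,np.radians(-22.16)];d=p-[q[0],q[1],0];a=q[2];print('mould xy',np.cos(a)*d[0]+np.sin(a)*d[1],-np.sin(a)*d[0]+np.cos(a)*d[1],'tip z',p[2]-.0756)
c=snap('wrist','w3.png');pickle.dump(c,open('w3.pkl','wb'));cs=snap('side','s3.png')
for X in[p+R@[0,0,.0756],pw(q,0,.026,.068),pw(q,0,.055,.068)]:print(proj(c,X),proj(cs,X))
A=cv2.resize(c['frame'][150:350,230:430],None,fx=2.8,fy=2.8,interpolation=2);u,v=proj(cs,pw(q,0,.04,.09)).astype(int);B=cv2.resize(cs['frame'][v-35:v+35,u-27:u+3+10],(320,560),interpolation=2);print(u,v)
cv2.imwrite('pics/w3c.png',np.hstack([A[:560,:470],B])[:,:,::-1])
E
```

```text
8.9333 [ 0.5186 -0.1508  0.1668] -22.154681200238585 [ 0.0024 -0.0013 -1.    ] [ 0.2306 -0.5654 -1.5587]
mould xy 0.001308907482750218 0.041544199350745034 tip z 0.09120402967968425
[325.6603 253.2896] [306.2525 205.7045]
[323.6548 261.7605] [309.7617 211.2321]
[323.5921 226.1129] [304.093  217.1411]
307 206
```

View pics/w3c.png

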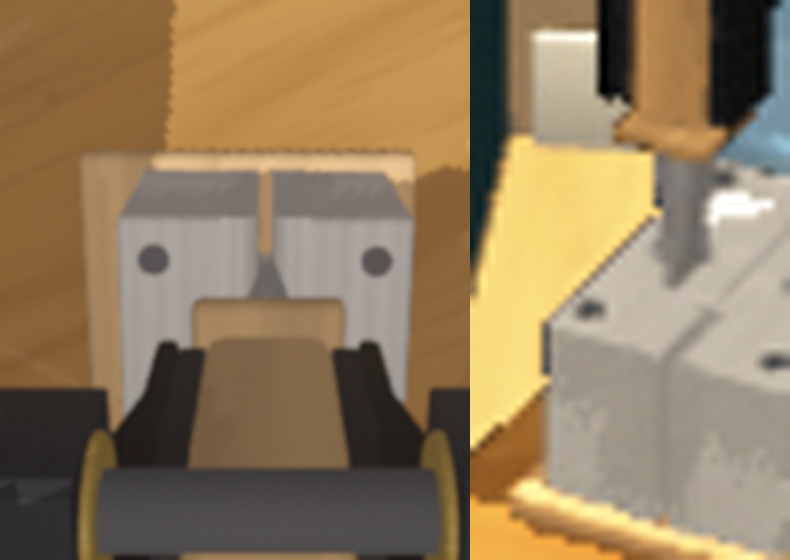

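The wrist crop shows the slot at column ~265 and the blade tip apex at ~266, so they're nearly aligned. I'll check that numerically.

```bash
python3 - <<'E'
from prof import *
c=pickle.load(open('w3.pkl','rb'));f=c['frame'].astype(int)
for v in(215,220,225,230,235,240,243,246,249,252,255): print(v,(f[v,316:336].max(1)-f[v,316:336].min(1)),'|',f[v,316:336].mean(1).astype(int))
E
```

```text
215 [15 15 15 14 15 21 42 65 73 73 64 39 19 14 15 15 15 15 16 15] | [114 113 114 113 113 115 122 131 135 137 134 125 116 114 115 115 115 115 115 115]
220 [15 15 15 15 15 24 49 67 74 74 64 40 18 14 15 15 15 15 15 15] | [113 114 114 114 114 116 124 132 135 136 134 124 115 115 114 114 115 115 115 115]
225 [14 14 15 14 15 24 47 68 74 74 64 39 18 13 14 14 14 14 14 14] | [114 114 114 114 114 117 124 132 135 137 133 123 117 114 114 114 113 114 114 114]
230 [14 15 14 14 13 20 45 67 73 73 64 36 17 14 15 15 15 15 14 14] | [162 157 150 146 141 131 125 130 134 135 133 128 135 144 148 153 159 163 162 161]
235 [14 14 13 13 14 24 51 70 74 73 63 35 16 12 14 15 14 14 14 15] | [162 156 149 145 139 133 130 132 134 136 133 129 135 143 148 153 158 162 162 160]
240 [14 14 14 13 13 17 31 46 51 48 39 24 14 12 14 14 14 13 13 14] | [162 155 149 145 139 129 122 123 127 127 124 124 136 144 147 153 158 162 162 160]
243 [14 13 13 13 14 13 12 16 19 14 11 11 13 14 14 15 15 14 14 14] | [160 155 149 145 139 129 115 109 108 107 107 114 132 143 148 153 158 162 161 159]
246 [14 14 13 13 13 13 11 10  8  9  9  9 11 13 14 14 14 14 14 15] | [161 155 149 145 139 127 110 100 100 100 100 100 109 129 144 153 158 162 161 159]
249 [13 13 13 13 12 11  9  9  8  9  8  9  9  9 12 13 14 14 14 14] | [160 155 149 144 133 115 102  99 100 100  99  99  99 107 127 148 158 162 161 158]
252 [13 13 13 13 10  9  9  8  8  9  7  8  8  8 10 11 14 14 13 14] | [160 154 147 134 112 101  99 100 101 101 100 100 100  99 103 123 147 159 160 159]
255 [17 17 17 17 18 17 18 18 17 16 17 18 16 18 17 17 16 17 16 17] | [150 142 128 109 100  99 100 101 103 103 102 100  99  98  98 103 121 144 149 148]
```

In the tool's units: 0.014 m / 0.6 = 0.0233, 0.01 m / 0.6 = 0.0167.

Emit:
play_rows(
  motion=[
    [[0, -0.0012, 0.0083, 0, 0, 0], [0, -0.0012, 0.0167, 0, 0, 0], [0, -0.0012, 0.0233, 0, 0, 0], [0, -0.0012, 0.0233, 0, 0, 0], [0, -0.0012, 0.0233, 0, 0, 0], [0, -0.0012, 0.0233, 0, 0, 0]],
  ],
)

```text
time_s: 9.53
position: [0.517, -0.1502, 0.1514]
tcp_rot: [[0.377, 0.926, -0.0], [0.926, -0.377, 0.0], [0.0, -0.0, -1.0]]
force: [0.5, -0.3, -1.0]
opening: 0.275
grasp_force: 30.0
```

```bash
cat > st.py <<'E'
from prof import *
def st():
    s=bot.read_state();p=np.array(s['position']);R=np.array(s['tcp_rot']);q=[.50295,-.1893,np.radians(-22.16)];d=p-[q[0],q[1],0];a=q[2]
    f=np.array(s['force'])
    print('t %.2f'%s['time_s'],'mould x %.2f y %.2f mm tipz %.2f'%tuple(1e3*np.array([np.cos(a)*d[0]+np.sin(a)*d[1],-np.sin(a)*d[0]+np.cos(a)*d[1],p[2]-.0756])),'F mould',np.round([np.cos(a)*f[0]+np.sin(a)*f[1],-np.sin(a)*f[0]+np.cos(a)*f[1],f[2]],1),'tilt',np.round(R[:,2],4),'grip',s['grasp_force'],s['opening']);return s
E
python3 -c "
from st import *
st()"
```

```text
t 9.53 mould x -1.77 y 41.52 mm tipz 75.81 F mould [ 0.6 -0.1 -1. ] tilt [-0.  0. -1.] grip 29.978734748438 0.27528187723112985
```

In the tool's units: 0.0105 m / 0.6 = 0.0175, 0.0012 m / 0.6 = 0.002.

Emit:
play_rows(
  motion=[
    [[0, 0.002, 0.0017, 0, 0, 0], [0, 0.002, 0.005, 0, 0, 0], [0, 0.002, 0.0083, 0, 0, 0], [0, 0.002, 0.0117, 0, 0, 0], [0, 0.002, 0.015, 0, 0, 0], [0, 0.002, 0.0175, 0, 0, 0], [0, 0.002, 0.0175, 0, 0, 0], [0, 0.002, 0.0175, 0, 0, 0]],
  ],
)

```text
time_s: 10.2
position: [0.518, -0.1505, 0.1409]
tcp_rot: [[0.377, 0.926, -0.0], [0.926, -0.377, 0.0], [0.0, -0.0, -1.0]]
force: [0.1, 0.2, -2.0]
opening: 0.273
grasp_force: 30.0
```

```bash
python3 -c "
from st import *
st()"
```

```text
t 10.20 mould x -0.67 y 41.59 mm tipz 65.30 F mould [ 0.1  0.2 -2. ] tilt [-0.  0. -1.] grip 29.978816122747958 0.27261513165299034
```

In the tool's units: 0.008 m / 0.6 = 0.0133, 0.007 m / 0.6 = 0.0117.

Emit:
play_rows(
  motion=[
    [[0, 0, 0.0017, 0, 0, 0], [0, 0, 0.0033, 0, 0, 0], [0, -0.0002, 0.005, 0, 0, 0], [0, -0.0003, 0.0067, 0, 0, 0], [0, -0.0005, 0.0083, 0, 0, 0], [0, -0.0007, 0.01, 0, 0, 0], [0, -0.0008, 0.0117, 0, 0, 0], [0, -0.001, 0.0133, 0, 0, 0]],
  ],
)

```text
time_s: 10.87
position: [0.5177, -0.1504, 0.1341]
tcp_rot: [[0.377, 0.926, 0.0], [0.926, -0.377, -0.0], [-0.0, 0.001, -1.0]]
force: [-2.4, 0.8, 10.2]
opening: 0.272
grasp_force: 30.0
```

```bash
python3 -c "
from st import *
st()"
```

```text
t 10.87 mould x -1.04 y 41.59 mm tipz 58.47 F mould [-2.6 -0.1 10.2] tilt [ 0. -0. -1.] grip 29.979777638800442 0.2723415578000733
```

In the tool's units: 0.007 m / 0.6 = 0.0117, 0.006 m / 0.6 = 0.01.

Emit:
play_rows(
  motion=[
    [[0, -0.0003, 0.0017, 0, 0, 0], [0, -0.0007, 0.0033, 0, 0, 0], [0, -0.001, 0.005, 0, 0, 0], [0, -0.0013, 0.0067, 0, 0, 0], [0, -0.0015, 0.0083, 0, 0, 0], [0, -0.0018, 0.01, 0, 0, 0], [0, -0.002, 0.0117, 0, 0, 0], [0, -0.002, 0.0117, 0, 0, 0]],
  ],
)

```text
time_s: 11.53
position: [0.517, -0.1501, 0.1283]
tcp_rot: [[0.377, 0.926, 0.002], [0.926, -0.377, -0.001], [-0.0, 0.002, -1.0]]
force: [-2.9, 1.1, 14.9]
opening: 0.269
grasp_force: 30.0
```

```bash
python3 - <<'E'
from st import *
st()
c=imaging.capture('wrist')
np.set_printoptions(precision=2,suppress=True,linewidth=250)
q=[.50295,-.1893,np.radians(-22.16)];xs=np.arange(-8,7.1,1);print(xs)
for y in(48,51,53):print(y,profile(c,q,y,.068,xs)[1].astype(int))
E
```

```text
t 11.53 mould x -1.80 y 41.59 mm tipz 52.74 F mould [-3.1 -0.1 14.9] tilt [ 0. -0. -1.] grip 29.980305363424122 0.2694970086444116
[-8. -7. -6. -5. -4. -3. -2. -1.  0.  1.  2.  3.  4.  5.  6.  7.]
48 [13 12 10  9  7  7  8  7  7  8 10 13 14 13 13 13]
51 [13 12 12 13 10  7  7  7 10 12 13 14 13 13 13 13]
53 [13 12 12 13 12 11  9 13 31 26 12 13 13 13 13 13]
```

Emit:
play_rows(
  motion=[
    [[0, 0, -0.0067, 0, 0, 0], [0, 0, -0.0167, 0, 0, 0], [0, 0, -0.03, 0, 0, 0], [0, 0, -0.0433, 0, 0, 0], [0, 0, -0.0533, 0, 0, 0], [-0.0167, 0, -0.0583, 0, 0, 0], [-0.0417, 0.0008, -0.0583, 0, 0, 0], [-0.0667, 0.0013, -0.0583, 0, 0, 0]],
  ],
)

```text
time_s: 12.25
position: [0.5018, -0.1879, 0.1616]
tcp_rot: [[0.376, 0.927, 0.0], [0.927, -0.376, -0.001], [-0.0, 0.0, -1.0]]
force: [0.7, -0.3, -1.5]
opening: 0.277
grasp_force: 30.0
```

In the tool's units: -0.0435 m / 0.6 = -0.0725, -0.04 m / 0.6 = -0.0667.

Emit:
play_rows(
  motion=[
    [[-0.025, 0, 0, 0, 0, 0], [-0.05, 0, 0, 0, 0, 0], [-0.0667, 0, 0, 0, 0, 0], [-0.0725, 0, 0, 0, 0, 0], [-0.0725, 0, 0, 0, 0, 0], [-0.0725, 0, 0, 0, 0, 0], [-0.0725, 0, 0, 0, 0, 0], [-0.0725, 0, 0, 0, 0, 0]],
  ],
)

```text
time_s: 12.92
position: [0.4858, -0.2268, 0.161]
tcp_rot: [[0.376, 0.927, -0.0], [0.927, -0.376, 0.0], [0.0, -0.0, -1.0]]
force: [-0.0, -0.8, -1.4]
opening: 0.271
grasp_force: 30.0
```

```bash
python3 - <<'E'
from st import *
st()
c=imaging.capture('wrist');c['frame'];pickle.dump(c,open('w4.pkl','wb'))
np.set_printoptions(precision=2,suppress=True,linewidth=250)
q=[.50295,-.1893,np.radians(-22.16)];xs=np.arange(-8,8.1,.5)
def half(S):
    b=np.median(S);t=S.max();k=np.nonzero(S>(14+t)/2)[0];i,j=k[0],k[-1];h=(14+t)/2
    return xs[i]-.5*(S[i]-h)/(S[i]-S[i-1]),xs[j]+.5*(S[j]-h)/(S[j]-S[j+1]),t
for y in(50,45,40,35,30,-28,-30):print(y,np.array(half(profile(c,q,y,.068,xs)[1])))
cv2.imwrite('pics/w4.png',cv2.resize(c['frame'][100:350,180:460],None,fx=2.3,fy=2.3)[:,:,::-1])
E
```

```text
t 12.92 mould x -1.76 y -41.18 mm tipz 85.40 F mould [ 0.3 -0.8 -1.4] tilt [-0.  0. -1.] grip 29.978985115885735 0.27116211226581644
50 [-3.79  0.87 71.84]
45 [-3.83  0.69 67.93]
40 [-3.83  0.73 67.  ]
35 [-3.84  0.76 66.  ]
30 [-3.87  0.78 65.05]
-28 [-3.62  0.42 66.29]
-30 [-3.72  0.49 68.76]
```

View pics/w4.png

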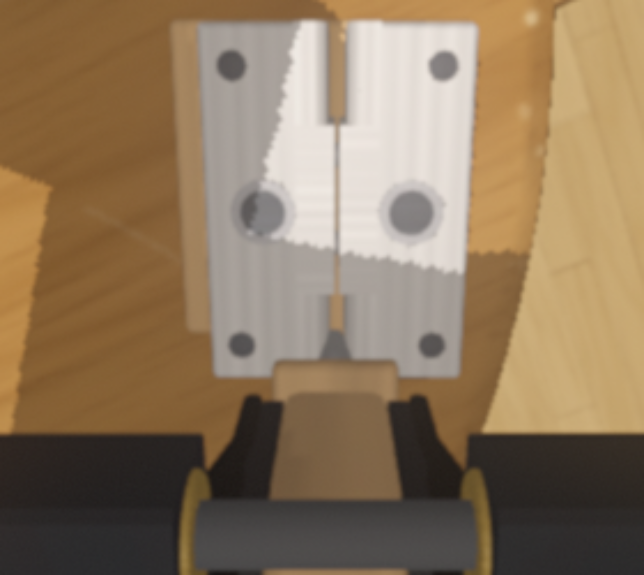

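The wrist crop shows the left notch at (338,70), the right notch at (337,315) and the tip over it at (335,335). I'll correct the gap readings for view parallax.

```bash
python3 - <<'E'
from st import *
q=[.50295,-.1893,np.radians(-22.16)];a=q[2];xs=np.arange(-10,8.1,.25)
def half(S):
    t=np.sort(S)[-4:].mean();h=(14+t)/2;k=np.nonzero(S>h)[0];i,j=k[0],k[-1]
    return xs[i]-.25*(S[i]-h)/(S[i]-S[i-1]),xs[j]+.25*(S[j]-h)/(S[j]-S[j+1])
for f in('w2','w3','w4'):
    c=pickle.load(open(f+'.pkl','rb'));o=-np.array(c['R']).T@c['t'];d=o-[q[0],q[1],0];cx=1e3*(np.cos(a)*d[0]+np.sin(a)*d[1])
    print(f,'cam x',cx,'h',o[2])
    for y in(52,48,44,36,32,-28,-30,-35,-45):
        try:l,r=half(profile(c,q,y,.068,xs)[1])
        except Exception as e: continue
        # right apparent r at z=.068 of floor edge at z=.012
        k=(o[2]-.012)/(o[2]-.068)
        print(y,'l %.2f r %.2f'%(l,r),'wall as floor: l %.2f r %.2f'%(cx+(l-cx)*k,cx+(r-cx)*k))
E
```

```text
w2 cam x -7.779109698357966 h 0.40490459136825285
52 l -3.13 r 0.65 wall as floor: l -2.36 r 2.05
48 l -3.13 r 0.22 wall as floor: l -2.36 r 1.55
44 l -3.03 r 0.09 wall as floor: l -2.24 r 1.40
36 l -3.10 r 0.08 wall as floor: l -2.32 r 1.38
32 l -3.17 r -0.01 wall as floor: l -2.40 r 1.28
-28 l -3.98 r -0.20 wall as floor: l -3.34 r 1.05
-30 l -4.04 r -0.17 wall as floor: l -3.41 r 1.09
-35 l -4.42 r -0.04 wall as floor: l -3.86 r 1.25
-45 l -4.42 r 0.05 wall as floor: l -3.86 r 1.35
w3 cam x -0.40139646619980623 h 0.3119713560321314
52 l -2.61 r 1.04 wall as floor: l -3.11 r 1.37
48 l -2.79 r 1.00 wall as floor: l -3.33 r 1.32
44 l -2.57 r 0.87 wall as floor: l -3.07 r 1.17
36 l 5.22 r 5.77 wall as floor: l 6.51 r 7.19
w4 cam x -1.7454786757539424 h 0.3062229629942554
52 l -3.82 r 0.89 wall as floor: l -4.31 r 1.50
48 l -3.86 r 0.68 wall as floor: l -4.35 r 1.26
44 l -3.84 r 0.71 wall as floor: l -4.33 r 1.29
36 l -3.87 r 0.76 wall as floor: l -4.37 r 1.35
32 l -3.86 r 0.77 wall as floor: l -4.36 r 1.36
-28 l -3.63 r 0.43 wall as floor: l -4.08 r 0.94
-30 l -3.73 r 0.49 wall as floor: l -4.20 r 1.02
-35 l -3.76 r 0.49 wall as floor: l -4.24 r 1.02
-45 l 7.35 r 7.55 wall as floor: l 9.48 r 9.73
```

```bash
python3 - <<'E'
from st import *
for f in('w2','w3','w4'):
    c=pickle.load(open(f+'.pkl','rb'));im=c['frame'].astype(int)
    print(f,'sat rows 236..268',(im.max(2)-im.min(2))[236:270,322:329].mean(1).astype(int))
    print('   g',im[236:282,322:329].mean((1,2)).astype(int))
c=pickle.load(open('w4.pkl','rb'));s=bot.read_state();p=np.array(s['position']);R=np.array(s['tcp_rot'])
for off in(.0756,.0736,.0716):
    print(off,'tip+y',proj(c,p+R@[.009,0,off]),'collar+y top/bot',proj(c,p+R@[.018,0,off-.054]),proj(c,p+R@[.018,0,off-.048]),'handle top +y',proj(c,p+R@[.013,0,off-.116]))
E
```

```text
w2 sat rows 236..268 [75 75 76 77 78 77 68 47 28 19 15 12  9  9  8  8  8  8  8 17 38 54 59 63 65 66 68 69 68 68 68 68 68 67]
   g [ 95  95  97  99 100 101 101 101  99  99  98  97  97  97  97  97  97  98  98  98  96  97 104 112 117 121 123 124 124 124 123 124 124 120 110  99  96  96  96  96  96  96  96  96  96  96]
w3 sat rows 236..268 [54 54 54 49 36 22 16 13 11  9  9  9  9  8  8  8  8  7  8 17 37 53 59 62 65 66 68 68 68 68 68 68 68 66]
   g [133 132 133 131 126 121 117 113 108 104 103 102 101 100  99 100 100 101 101 101  99 101 107 115 120 124 127 127 127 127 127 127 127 123 113 103  99  99 100  99  99 100  99  99  99  99]
w4 sat rows 236..268 [54 55 55 55 55 55 49 33 16  9  7  7  7  7  7  7  6  6  7 15 35 50 56 59 62 64 65 66 65 66 66 66 66 64]
   g [131 131 131 131 131 130 127 118 108 104 102 101 101 100  99  99  99 100 100 100  98  99 106 113 118 122 124 125 125 124 125 125 124 121 111 101  97  97  97  97  97  97  97  97  97  97]
0.0756 tip+y [325.76 241.18] collar+y top/bot [325.76 256.3 ] [325.76 252.47] handle top +y [325.75 329.87]
0.0736 tip+y [325.76 242.07] collar+y top/bot [325.76 257.63] [325.76 253.72] handle top +y [325.75 333.05]
0.0716 tip+y [325.76 242.98] collar+y top/bot [325.76 258.99] [325.76 255.  ] handle top +y [325.75 336.33]
```

In the tool's units: 0.024 m / 0.6 = 0.04, 0.021 m / 0.6 = 0.035.

Emit:
play_rows(
  motion=[
    [[0, 0, 0.0033, 0, 0, 0], [0, 0, 0.0083, 0, 0, 0], [0, 0, 0.015, 0, 0, 0], [0, 0, 0.0217, 0, 0, 0], [0, 0, 0.0283, 0, 0, 0], [0, 0, 0.035, 0, 0, 0], [0, 0, 0.04, 0, 0, 0], [0, 0, 0.04, 0, 0, 0]],
  ],
)

```text
time_s: 13.63
position: [0.4856, -0.2275, 0.1363]
tcp_rot: [[0.377, 0.926, -0.0], [0.926, -0.377, 0.0], [0.0, -0.001, -1.0]]
force: [0.3, 0.1, -1.9]
opening: 0.273
grasp_force: 30.0
```

```bash
sed -i 's/p\[2\]-.0756/p[2]-.0716/' st.py; python3 -c "
from st import *
st()"
```

```text
t 13.63 mould x -1.65 y -41.92 mm tipz 64.69 F mould [ 0.2  0.2 -1.9] tilt [-0.  0. -1.] grip 29.978698077611625 0.2734607861064713
```

Now down 9 mm, then check.

In the tool's units: 0.01 m / 0.6 = 0.0167, 0.009 m / 0.6 = 0.015.

Emit:
play_rows(
  motion=[
    [[0, 0, 0.0025, 0, 0, 0], [0, 0, 0.005, 0, 0, 0], [0, 0, 0.0075, 0, 0, 0], [0, -0.0002, 0.0095, 0, 0, 0], [0, -0.0003, 0.0113, 0, 0, 0], [0, -0.0005, 0.0133, 0, 0, 0], [0, -0.0008, 0.015, 0, 0, 0], [0, -0.001, 0.0167, 0, 0, 0]],
  ],
)

```text
time_s: 14.3
position: [0.4853, -0.2276, 0.1289]
tcp_rot: [[0.377, 0.926, 0.001], [0.926, -0.377, -0.001], [-0.001, 0.001, -1.0]]
force: [-3.0, 1.5, 13.9]
opening: 0.276
grasp_force: 30.0
```

```bash
python3 -c "
from st import *
st()"
```

```text
t 14.30 mould x -1.86 y -42.12 mm tipz 57.26 F mould [-3.4  0.3 13.9] tilt [ 0. -0. -1.] grip 29.98009200906381 0.27559438424991795
```

In the tool's units: 0.0075 m / 0.6 = 0.0125, -0.0011 m / 0.6 = -0.0018.

Emit:
play_rows(
  motion=[
    [[0, -0.0002, 0.0017, 0, 0, 0], [0, -0.0005, 0.0033, 0, 0, 0], [0, -0.0008, 0.005, 0, 0, 0], [0, -0.0012, 0.0067, 0, 0, 0], [0, -0.0013, 0.0083, 0, 0, 0], [0, -0.0017, 0.01, 0, 0, 0], [0, -0.0018, 0.0117, 0, 0, 0], [0, -0.002, 0.0125, 0, 0, 0]],
  ],
)

```text
time_s: 14.97
position: [0.4844, -0.2275, 0.1223]
tcp_rot: [[0.377, 0.926, 0.002], [0.926, -0.377, -0.002], [-0.001, 0.002, -1.0]]
force: [-4.4, 0.6, 16.7]
opening: 0.272
grasp_force: 30.0
```

```bash
python3 -c "
from st import *
st()"
```

```text
t 14.97 mould x -2.74 y -42.32 mm tipz 50.68 F mould [-4.3 -1.1 16.7] tilt [ 0. -0. -1.] grip 29.980463096871972 0.271959694357353
```

In the tool's units: -0.039 m / 0.6 = -0.065, -0.034 m / 0.6 = -0.0567.

Emit:
play_rows(
  motion=[
    [[0, 0, -0.0067, 0, 0, 0], [0, 0, -0.0167, 0, 0, 0], [0, 0, -0.03, 0, 0, 0], [0, 0, -0.0433, 0, 0, 0], [0, 0, -0.0567, 0, 0, 0], [0, 0, -0.065, 0, 0, 0], [0, 0, -0.065, 0, 0, 0], [0, 0, -0.065, 0, 0, 0]],
  ],
)

```text
time_s: 15.63
position: [0.484, -0.2268, 0.159]
tcp_rot: [[0.377, 0.926, 0.0], [0.926, -0.377, -0.0], [-0.0, 0.001, -1.0]]
force: [-0.4, -0.5, -0.9]
opening: 0.271
grasp_force: 30.0
```

```bash
cat > gap.py <<'E'
from st import *
def gaps(fn):
    st();q=[.50295,-.1893,np.radians(-22.16)];a=q[2];xs=np.arange(-16,8.1,.25)
    c=imaging.capture('wrist');pickle.dump(c,open(fn,'wb'));o=-np.array(c['R']).T@c['t'];d=o-[q[0],q[1],0];cx=1e3*(np.cos(a)*d[0]+np.sin(a)*d[1]);k=(o[2]-.012)/(o[2]-.068)
    for y in(50,44,36,30,20,0,-20,-28,-32,-35):
        S=profile(c,q,y,.068,xs)[1];t=np.sort(S)[-4:].mean();h=(14+t)/2;kk=np.nonzero(S>h)[0];i,j=kk[0],kk[-1]
        l=xs[i]-.25*(S[i]-h)/(S[i]-S[i-1]);r=xs[j]+.25*(S[j]-h)/(S[j]-S[j+1]) if j+1<len(S) else xs[j]
        L,Rr=cx+(l-cx)*k,cx+(r-cx)*k
        # nearest occluder: floor junction if the wall faces the camera, top edge otherwise
        L=max(l,L) if l>cx else L if l<cx else l
        if l>cx: L=l
        if r<cx: Rr=r
        print(y,'l %.2f r %.2f width %.2f sat %d'%(L,Rr,Rr-L,t))
E
python3 -c "
from gap import *
gaps('w5.pkl')"
```

```text
t 15.63 mould x -3.36 y -41.90 mm tipz 87.36 F mould [-0.1 -0.7 -0.9] tilt [ 0. -0. -1.] grip 29.978955339174718 0.27058978007879514
50 l -3.95 r 1.68 width 5.62 sat 68
44 l -4.18 r 1.36 width 5.54 sat 67
36 l -4.34 r 1.38 width 5.72 sat 66
30 l -4.41 r 1.36 width 5.77 sat 65
20 l -2.80 r -0.94 width 1.86 sat 15
0 l -2.97 r -0.71 width 2.26 sat 48
-20 l -3.37 r -0.57 width 2.80 sat 61
-28 l -5.76 r 1.04 width 6.80 sat 67
-32 l -5.95 r 1.20 width 7.15 sat 68
-35 l -6.08 r 1.19 width 7.27 sat 68
```

In the tool's units: 0.084 m / 0.6 = 0.14, 0.0016 m / 0.6 = 0.0027.

Emit:
play_rows(
  motion=[
    [[0.0167, 0, 0, 0, 0, 0], [0.0417, 0.0008, 0, 0, 0, 0], [0.0667, 0.0017, 0, 0, 0, 0], [0.0917, 0.0025, 0, 0, 0, 0], [0.1167, 0.0027, 0, 0, 0, 0], [0.1333, 0.0027, 0, 0, 0, 0], [0.14, 0.0027, 0, 0, 0, 0], [0.14, 0.0027, 0, 0, 0, 0]],
  ],
)

```text
time_s: 16.35
position: [0.5172, -0.1485, 0.1583]
tcp_rot: [[0.376, 0.927, -0.001], [0.927, -0.376, 0.0], [0.0, -0.001, -1.0]]
force: [-0.5, 0.2, -1.5]
opening: 0.272
grasp_force: 30.0
```

In the tool's units: 0.018 m / 0.6 = 0.03, 0.015 m / 0.6 = 0.025.

Emit:
play_rows(
  motion=[
    [[0, 0, 0, 0, 0, 0], [0, 0, 0, 0, 0, 0], [0, 0, 0.005, 0, 0, 0], [0, 0, 0.0117, 0, 0, 0], [0, 0, 0.0183, 0, 0, 0], [0, 0, 0.025, 0, 0, 0], [0, 0, 0.03, 0, 0, 0], [0, 0, 0.03, 0, 0, 0]],
  ],
)

```text
time_s: 17.02
position: [0.5169, -0.1497, 0.1397]
tcp_rot: [[0.377, 0.926, -0.001], [0.926, -0.377, 0.0], [0.0, -0.001, -1.0]]
force: [-0.1, 0.1, -1.6]
opening: 0.272
grasp_force: 30.0
```

```bash
python3 -c "
from st import *
st()"
```

```text
t 17.02 mould x -2.00 y 41.95 mm tipz 68.11 F mould [-0.1  0.  -1.6] tilt [-0.  0. -1.] grip 29.978794225025922 0.2724344097186577
```

In the tool's units: 0.011 m / 0.6 = 0.0183, 0.01 m / 0.6 = 0.0167.

Emit:
play_rows(
  motion=[
    [[0, 0, 0.0025, 0, 0, 0], [0, 0, 0.005, 0, 0, 0], [0, 0, 0.0075, 0, 0, 0], [0, 0, 0.01, 0, 0, 0], [0, 0, 0.0125, 0, 0, 0], [0, 0, 0.015, 0, 0, 0], [0, 0, 0.0167, 0, 0, 0], [0, -0.0002, 0.0183, 0, 0, 0]],
  ],
)

```text
time_s: 17.68
position: [0.5173, -0.1497, 0.1301]
tcp_rot: [[0.377, 0.926, 0.001], [0.926, -0.377, -0.0], [-0.0, 0.001, -1.0]]
force: [-1.5, 0.3, 5.7]
opening: 0.272
grasp_force: 30.0
```

In the tool's units: 0.008 m / 0.6 = 0.0133, -0.001 m / 0.6 = -0.0017.

Emit:
play_rows(
  motion=[
    [[0, -0.0002, 0.0017, 0, 0, 0], [0, -0.0003, 0.0033, 0, 0, 0], [0, -0.0005, 0.005, 0, 0, 0], [0, -0.0008, 0.0067, 0, 0, 0], [0, -0.001, 0.0083, 0, 0, 0], [0, -0.0012, 0.01, 0, 0, 0], [0, -0.0015, 0.0117, 0, 0, 0], [0, -0.0017, 0.0133, 0, 0, 0]],
  ],
)

```text
time_s: 18.35
position: [0.5167, -0.1495, 0.1239]
tcp_rot: [[0.377, 0.926, 0.002], [0.926, -0.377, -0.001], [-0.0, 0.002, -1.0]]
force: [-3.3, 1.6, 17.5]
opening: 0.278
grasp_force: 30.0
```

```bash
python3 -c "
from st import *
st()"
```

```text
t 18.35 mould x -2.30 y 42.08 mm tipz 52.34 F mould [-3.6  0.2 17.5] tilt [ 0. -0. -1.] grip 29.980024765245616 0.2776195548616664
```

In the tool's units: 0.008 m / 0.6 = 0.0133, 0.002 m / 0.6 = 0.0033.

Emit:
play_rows(
  motion=[
    [[0, -0.0003, 0.0017, 0, 0, 0], [0, -0.0007, 0.0033, 0, 0, 0], [0, -0.001, 0.005, 0, 0, 0], [0, -0.0013, 0.0067, 0, 0, 0], [0, -0.0017, 0.0083, 0, 0, 0], [0, -0.0018, 0.01, 0, 0, 0], [0, -0.0022, 0.0117, 0, 0, 0], [0, -0.0023, 0.0133, 0, 0, 0]],
  ],
)

```text
time_s: 19.02
position: [0.5158, -0.1491, 0.1164]
tcp_rot: [[0.377, 0.926, 0.003], [0.926, -0.377, -0.002], [-0.0, 0.003, -1.0]]
force: [-2.7, 2.2, 20.4]
opening: 0.269
grasp_force: 30.0
```

```bash
python3 -c "
from st import *
st()"
```

```text
t 19.02 mould x -3.31 y 42.09 mm tipz 44.84 F mould [-3.3  1.  20.4] tilt [ 0. -0. -1.] grip 29.98045248677954 0.26921971131703426
```

In the tool's units: -0.046 m / 0.6 = -0.0767, 0.0009 m / 0.6 = 0.0015.

Emit:
play_rows(
  motion=[
    [[0, 0, -0.0067, 0, 0, 0], [0, 0, -0.02, 0, 0, 0], [0, 0, -0.0367, 0, 0, 0], [0, 0, -0.0533, 0, 0, 0], [0, 0, -0.0683, 0, 0, 0], [-0.0133, 0, -0.0767, 0, 0, 0], [-0.0367, 0.0008, -0.0767, 0, 0, 0], [-0.0617, 0.0015, -0.0767, 0, 0, 0]],
  ],
)

```text
time_s: 19.68
position: [0.5014, -0.1835, 0.1604]
tcp_rot: [[0.376, 0.927, 0.0], [0.927, -0.376, -0.0], [-0.0, 0.0, -1.0]]
force: [0.6, -0.5, -2.6]
opening: 0.27
grasp_force: 30.0
```

In the tool's units: -0.047 m / 0.6 = -0.0783, -0.042 m / 0.6 = -0.07.

Emit:
play_rows(
  motion=[
    [[-0.025, 0, 0, 0, 0, 0], [-0.05, 0, 0, 0, 0, 0], [-0.07, 0, 0, 0, 0, 0], [-0.0783, 0, 0, 0, 0, 0], [-0.0783, 0, 0, 0, 0, 0], [-0.0783, 0, 0, 0, 0, 0], [-0.0783, 0, 0, 0, 0, 0]],
  ],
)

```text
time_s: 20.27
position: [0.4839, -0.2262, 0.1595]
tcp_rot: [[0.377, 0.926, -0.0], [0.926, -0.377, 0.001], [0.0, -0.001, -1.0]]
force: [-0.9, 0.2, -1.7]
opening: 0.272
grasp_force: 30.0
```

```bash
python3 -c "
from gap import *
gaps('w6.pkl')"
```

```text
t 20.27 mould x -3.69 y -41.35 mm tipz 87.92 F mould [-0.9 -0.2 -1.7] tilt [-0.  0. -1.] grip 29.978926407638937 0.2721966785068316
50 l -7.29 r 1.83 width 9.12 sat 70
44 l -7.19 r 1.33 width 8.52 sat 67
36 l -7.04 r 1.34 width 8.38 sat 66
30 l -6.91 r 1.37 width 8.28 sat 66
20 l -4.71 r -1.43 width 3.28 sat 15
0 l -3.96 r -1.08 width 2.88 sat 62
-20 l -3.81 r -0.63 width 3.17 sat 65
-28 l -5.71 r 1.06 width 6.77 sat 67
-32 l -5.57 r 1.23 width 6.80 sat 67
-35 l -5.59 r 1.27 width 6.86 sat 67
```

In the tool's units: 0.032 m / 0.6 = 0.0533, 0.001 m / 0.6 = 0.0017.

Emit:
play_rows(
  motion=[
    [[0, 0.0008, 0.005, 0, 0, 0], [0, 0.0017, 0.0133, 0, 0, 0], [0, 0.0017, 0.0217, 0, 0, 0], [0, 0.0017, 0.03, 0, 0, 0], [0, 0.0017, 0.0383, 0, 0, 0], [0, 0.0017, 0.045, 0, 0, 0], [0, 0.0017, 0.05, 0, 0, 0], [0, 0.0017, 0.0533, 0, 0, 0]],
  ],
)

```text
time_s: 20.98
position: [0.4851, -0.2274, 0.1271]
tcp_rot: [[0.377, 0.926, 0.0], [0.926, -0.377, -0.0], [0.0, 0.0, -1.0]]
force: [0.5, 0.3, 0.7]
opening: 0.273
grasp_force: 30.0
```

In the tool's units: 0.008 m / 0.6 = 0.0133, 0.007 m / 0.6 = 0.0117.

Emit:
play_rows(
  motion=[
    [[0, 0, 0.0017, 0, 0, 0], [0, 0, 0.0033, 0, 0, 0], [0, 0, 0.005, 0, 0, 0], [0, -0.0002, 0.0067, 0, 0, 0], [0, -0.0003, 0.0083, 0, 0, 0], [0, -0.0005, 0.01, 0, 0, 0], [0, -0.0008, 0.0117, 0, 0, 0], [0, -0.001, 0.0133, 0, 0, 0]],
  ],
)

```text
time_s: 21.65
position: [0.4845, -0.2273, 0.1217]
tcp_rot: [[0.377, 0.926, 0.001], [0.926, -0.377, -0.001], [-0.001, 0.001, -1.0]]
force: [-3.4, 1.4, 16.2]
opening: 0.27
grasp_force: 30.0
```

```bash
python3 -c "
from st import *
st()"
```

```text
t 21.65 mould x -2.75 y -42.11 mm tipz 50.05 F mould [-3.6  0.  16.2] tilt [ 0. -0. -1.] grip 29.98023515800014 0.27049887782302684
```

In the tool's units: 0.008 m / 0.6 = 0.0133, -0.001 m / 0.6 = -0.0017.

Emit:
play_rows(
  motion=[
    [[0, -0.0003, 0.0017, 0, 0, 0], [0, -0.0007, 0.0033, 0, 0, 0], [0, -0.001, 0.005, 0, 0, 0], [0, -0.0012, 0.0067, 0, 0, 0], [0, -0.0015, 0.0083, 0, 0, 0], [0, -0.0017, 0.01, 0, 0, 0], [0, -0.002, 0.0117, 0, 0, 0], [0, -0.0022, 0.0133, 0, 0, 0]],
  ],
)

```text
time_s: 22.32
position: [0.4836, -0.2271, 0.1144]
tcp_rot: [[0.377, 0.926, 0.002], [0.926, -0.377, -0.002], [-0.001, 0.002, -1.0]]
force: [-3.8, 1.1, 19.3]
opening: 0.277
grasp_force: 30.0
```

```bash
python3 -c "
from st import *
st()"
```

```text
t 22.32 mould x -3.70 y -42.30 mm tipz 42.78 F mould [-3.9 -0.4 19.3] tilt [ 0. -0. -1.] grip 29.979881441686302 0.27684618417191836
```

Emit:
play_rows(
  motion=[
    [[0, -0.0003, 0.0017, 0, 0, 0], [0, -0.0005, 0.0033, 0, 0, 0], [0, -0.0008, 0.005, 0, 0, 0], [0, -0.001, 0.0067, 0, 0, 0], [0, -0.0012, 0.0083, 0, 0, 0], [0, -0.0013, 0.01, 0, 0, 0], [0, -0.0013, 0.01, 0, 0, 0]],
  ],
)

```text
time_s: 22.9
position: [0.4828, -0.2269, 0.1083]
tcp_rot: [[0.377, 0.926, 0.002], [0.926, -0.377, -0.002], [-0.001, 0.003, -1.0]]
force: [-4.1, 1.1, 17.8]
opening: 0.276
grasp_force: 30.0
```

In the tool's units: -0.051 m / 0.6 = -0.085, -0.05 m / 0.6 = -0.0833.

Emit:
play_rows(
  motion=[
    [[0, 0, -0.0067, 0, 0, 0], [0, 0, -0.02, 0, 0, 0], [0, 0, -0.0367, 0, 0, 0], [0, 0, -0.0533, 0, 0, 0], [0, 0, -0.07, 0, 0, 0], [0, 0, -0.0833, 0, 0, 0], [0, 0, -0.085, 0, 0, 0], [0, 0, -0.085, 0, 0, 0]],
  ],
)

```text
time_s: 23.57
position: [0.4827, -0.2264, 0.1574]
tcp_rot: [[0.377, 0.926, 0.001], [0.926, -0.377, -0.001], [-0.0, 0.001, -1.0]]
force: [1.0, 0.1, -2.0]
opening: 0.272
grasp_force: 30.0
```

```bash
python3 -c "
from gap import *
gaps('w7.pkl')"
```

```text
t 23.57 mould x -4.79 y -41.97 mm tipz 85.81 F mould [ 0.9  0.5 -2. ] tilt [ 0. -0. -1.] grip 29.97883290052414 0.27214603268961185
50 l -6.61 r 1.49 width 8.10 sat 69
44 l -6.98 r 1.27 width 8.24 sat 67
36 l -7.25 r 1.24 width 8.49 sat 67
30 l -7.37 r 1.18 width 8.55 sat 66
20 l -5.74 r 11.09 width 16.83 sat 14
0 l -5.89 r -1.08 width 4.81 sat 64
-20 l -7.11 r -0.50 width 6.61 sat 65
-28 l -9.40 r 0.94 width 10.34 sat 68
-32 l -9.74 r 1.08 width 10.82 sat 68
-35 l -9.83 r 1.02 width 10.85 sat 68
```

In the tool's units: 0.084 m / 0.6 = 0.14, 0.08 m / 0.6 = 0.1333.

Emit:
play_rows(
  motion=[
    [[0.0167, 0, 0, 0, 0, 0], [0.0417, 0.0008, 0, 0, 0, 0], [0.0667, 0.0017, 0, 0, 0, 0], [0.0917, 0.0025, 0, 0, 0, 0], [0.1167, 0.0027, 0, 0, 0, 0], [0.1333, 0.0027, 0, 0, 0, 0], [0.14, 0.0027, 0, 0, 0, 0], [0.14, 0.0027, 0, 0, 0, 0]],
  ],
)

```text
time_s: 24.28
position: [0.5156, -0.1478, 0.1562]
tcp_rot: [[0.376, 0.927, -0.001], [0.927, -0.375, 0.0], [0.0, -0.001, -1.0]]
force: [-0.3, 0.4, -1.5]
opening: 0.272
grasp_force: 30.0
```

Emit:
play_rows(
  motion=[
    [[0, 0, 0, 0, 0, 0], [0, 0, 0.005, 0, 0, 0], [0, 0, 0.0133, 0, 0, 0], [0, 0, 0.0233, 0, 0, 0], [0, 0, 0.0333, 0, 0, 0], [0, 0, 0.0433, 0, 0, 0], [0, 0, 0.05, 0, 0, 0], [0, 0, 0.0533, 0, 0, 0]],
  ],
)

```text
time_s: 24.95
position: [0.516, -0.1494, 0.1239]
tcp_rot: [[0.378, 0.926, 0.001], [0.926, -0.378, -0.0], [-0.0, 0.001, -1.0]]
force: [1.3, 0.0, -0.2]
opening: 0.272
grasp_force: 30.0
```

```bash
python3 -c "
from st import *
st()"
```

```text
t 24.95 mould x -2.93 y 41.86 mm tipz 52.27 F mould [ 1.2  0.5 -0.2] tilt [ 0. -0. -1.] grip 29.978530970402062 0.27151064504140415
```

In the tool's units: 0.009 m / 0.6 = 0.015, 0.008 m / 0.6 = 0.0133.

Emit:
play_rows(
  motion=[
    [[0, 0, 0.002, 0, 0, 0], [0, 0, 0.004, 0, 0, 0], [0, 0, 0.006, 0, 0, 0], [0, -0.0002, 0.008, 0, 0, 0], [0, -0.0003, 0.01, 0, 0, 0], [0, -0.0005, 0.0117, 0, 0, 0], [0, -0.0007, 0.0133, 0, 0, 0], [0, -0.001, 0.015, 0, 0, 0]],
  ],
)

```text
time_s: 25.62
position: [0.5158, -0.1491, 0.1171]
tcp_rot: [[0.377, 0.926, 0.002], [0.926, -0.377, -0.001], [-0.0, 0.002, -1.0]]
force: [0.1, -0.5, 11.5]
opening: 0.277
grasp_force: 30.0
```

In the tool's units: 0.008 m / 0.6 = 0.0133, 0.002 m / 0.6 = 0.0033.

Emit:
play_rows(
  motion=[
    [[0, -0.0003, 0.0017, 0, 0, 0], [0, -0.0007, 0.0033, 0, 0, 0], [0, -0.001, 0.005, 0, 0, 0], [0, -0.0012, 0.0067, 0, 0, 0], [0, -0.0015, 0.0083, 0, 0, 0], [0, -0.0017, 0.01, 0, 0, 0], [0, -0.002, 0.0117, 0, 0, 0], [0, -0.0022, 0.0133, 0, 0, 0]],
  ],
)

```text
time_s: 26.28
position: [0.515, -0.1488, 0.11]
tcp_rot: [[0.377, 0.926, 0.003], [0.926, -0.377, -0.002], [-0.0, 0.004, -1.0]]
force: [-1.2, 1.4, 16.0]
opening: 0.274
grasp_force: 30.0
```

```bash
python3 -c "
from st import *
st()"
```

```text
t 26.28 mould x -4.15 y 42.06 mm tipz 38.41 F mould [-1.6  0.8 16. ] tilt [ 0. -0. -1.] grip 29.97863782569766 0.2735958593077587
```

In the tool's units: 0.005 m / 0.6 = 0.0083, 0.004 m / 0.6 = 0.0067.

Emit:
play_rows(
  motion=[
    [[0, -0.0002, 0.0017, 0, 0, 0], [0, -0.0003, 0.0033, 0, 0, 0], [0, -0.0005, 0.005, 0, 0, 0], [0, -0.0008, 0.0067, 0, 0, 0], [0, -0.001, 0.0083, 0, 0, 0], [0, -0.001, 0.0083, 0, 0, 0]],
  ],
)

```text
time_s: 26.78
position: [0.5144, -0.1485, 0.105]
tcp_rot: [[0.377, 0.926, 0.003], [0.926, -0.377, -0.002], [-0.0, 0.004, -1.0]]
force: [-1.4, 0.6, 15.4]
opening: 0.271
grasp_force: 30.0
```

In the tool's units: -0.055 m / 0.6 = -0.0917, -0.004 m / 0.6 = -0.0067.

Emit:
play_rows(
  motion=[
    [[0, 0, -0.0067, 0, 0, 0], [0, 0, -0.02, 0, 0, 0], [0, 0, -0.0367, 0, 0, 0], [0, 0, -0.0533, 0, 0, 0], [0, 0, -0.07, 0, 0, 0], [-0.0083, 0, -0.0867, 0, 0, 0], [-0.03, 0.0008, -0.0917, 0, 0, 0], [-0.0533, 0.0017, -0.0917, 0, 0, 0]],
  ],
)

```text
time_s: 27.45
position: [0.5019, -0.1787, 0.1589]
tcp_rot: [[0.376, 0.927, 0.001], [0.927, -0.376, -0.001], [-0.001, 0.001, -1.0]]
force: [-0.2, -0.1, -1.2]
opening: 0.275
grasp_force: 30.0
```

In the tool's units: -0.052 m / 0.6 = -0.0867, -0.044 m / 0.6 = -0.0733.

Emit:
play_rows(
  motion=[
    [[-0.025, 0, 0, 0, 0, 0], [-0.05, 0, 0, 0, 0, 0], [-0.0733, 0, 0, 0, 0, 0], [-0.0867, 0, 0, 0, 0, 0], [-0.0867, 0, 0, 0, 0, 0], [-0.0867, 0, 0, 0, 0, 0], [-0.0867, 0, 0, 0, 0, 0]],
  ],
)

```text
time_s: 28.03
position: [0.4823, -0.2258, 0.1575]
tcp_rot: [[0.377, 0.926, -0.001], [0.926, -0.377, 0.001], [0.0, -0.001, -1.0]]
force: [-0.3, 0.5, -1.1]
opening: 0.276
grasp_force: 30.0
```

```bash
python3 -c "
from gap import *
gaps('w8.pkl')"
```

```text
t 28.03 mould x -5.38 y -41.62 mm tipz 85.91 F mould [-0.5  0.3 -1.1] tilt [-0.  0. -1.] grip 29.978868530597538 0.27559677358691514
50 l -10.33 r 1.72 width 12.05 sat 68
44 l -9.89 r 1.81 width 11.70 sat 81
36 l -9.88 r 1.70 width 11.58 sat 78
30 l -9.85 r 1.71 width 11.56 sat 72
20 l -7.36 r -4.66 width 2.70 sat 16
0 l -7.18 r -0.97 width 6.22 sat 64
-20 l -7.38 r -0.31 width 7.07 sat 65
-28 l -9.02 r 1.07 width 10.09 sat 67
-32 l -9.14 r 1.25 width 10.39 sat 67
-35 l -8.98 r 1.28 width 10.26 sat 68
```

In the tool's units: 0.0435 m / 0.6 = 0.0725, 0.041 m / 0.6 = 0.0683.

Emit:
play_rows(
  motion=[
    [[0, 0.0008, 0.005, 0, 0, 0], [0, 0.0017, 0.015, 0, 0, 0], [0, 0.0017, 0.0267, 0, 0, 0], [0, 0.0017, 0.0383, 0, 0, 0], [0, 0.0017, 0.05, 0, 0, 0], [0, 0.0017, 0.06, 0, 0, 0], [0, 0.0017, 0.0683, 0, 0, 0], [0, 0.0017, 0.0725, 0, 0, 0]],
  ],
)

```text
time_s: 28.75
position: [0.4835, -0.2267, 0.1132]
tcp_rot: [[0.377, 0.926, -0.0], [0.926, -0.377, 0.0], [0.0, -0.0, -1.0]]
force: [0.9, 0.4, 1.7]
opening: 0.278
grasp_force: 30.0
```

In the tool's units: 0.008 m / 0.6 = 0.0133, 0.007 m / 0.6 = 0.0117.

Emit:
play_rows(
  motion=[
    [[0, 0, 0.0017, 0, 0, 0], [0, -0.0002, 0.0033, 0, 0, 0], [0, -0.0002, 0.005, 0, 0, 0], [0, -0.0003, 0.0067, 0, 0, 0], [0, -0.0005, 0.0083, 0, 0, 0], [0, -0.0007, 0.01, 0, 0, 0], [0, -0.0008, 0.0117, 0, 0, 0], [0, -0.0012, 0.0133, 0, 0, 0]],
  ],
)

```text
time_s: 29.42
position: [0.483, -0.2267, 0.1083]
tcp_rot: [[0.377, 0.926, 0.001], [0.926, -0.377, -0.001], [-0.001, 0.001, -1.0]]
force: [-4.0, 1.8, 15.6]
opening: 0.274
grasp_force: 30.0
```

```bash
python3 -c "
from st import *
st()"
```

```text
t 29.42 mould x -4.42 y -42.14 mm tipz 36.67 F mould [-4.4  0.1 15.6] tilt [ 0. -0. -1.] grip 29.979523380752653 0.2742862052389497
```

In the tool's units: 0.005 m / 0.6 = 0.0083, 0.001 m / 0.6 = 0.0017.

Emit:
play_rows(
  motion=[
    [[0, -0.0002, 0.0017, 0, 0, 0], [0, -0.0005, 0.0033, 0, 0, 0], [0, -0.0007, 0.005, 0, 0, 0], [0, -0.0008, 0.0067, 0, 0, 0], [0, -0.001, 0.0083, 0, 0, 0], [0, -0.001, 0.0083, 0, 0, 0], [0, -0.001, 0.0083, 0, 0, 0]],
  ],
)

```text
time_s: 30.0
position: [0.4824, -0.2265, 0.1035]
tcp_rot: [[0.377, 0.926, 0.001], [0.926, -0.377, -0.002], [-0.001, 0.002, -1.0]]
force: [-3.4, 1.1, 14.9]
opening: 0.275
grasp_force: 30.0
```

In the tool's units: -0.056 m / 0.6 = -0.0933, -0.052 m / 0.6 = -0.0867.

Emit:
play_rows(
  motion=[
    [[0, 0, -0.0067, 0, 0, 0], [0, 0, -0.02, 0, 0, 0], [0, 0, -0.0367, 0, 0, 0], [0, 0, -0.0533, 0, 0, 0], [0, 0, -0.07, 0, 0, 0], [0, 0, -0.0867, 0, 0, 0], [0, 0, -0.0933, 0, 0, 0], [0, 0, -0.0933, 0, 0, 0]],
  ],
)

```text
time_s: 30.67
position: [0.4829, -0.2266, 0.1586]
tcp_rot: [[0.377, 0.926, 0.002], [0.926, -0.377, -0.002], [-0.001, 0.003, -1.0]]
force: [0.1, -0.4, -1.6]
opening: 0.271
grasp_force: 30.0
```

```bash
python3 - <<'E'
from gap import *
gaps('w9.pkl')
c=pickle.load(open('w9.pkl','rb'));cv2.imwrite('pics/w9.png',cv2.resize(c['frame'][100:270,230:430],None,fx=3.9,fy=3.5,interpolation=2)[:,:,::-1])
E
```

```text
t 30.67 mould x -4.47 y -42.08 mm tipz 86.98 F mould [ 0.3 -0.4 -1.6] tilt [ 0. -0. -1.] grip 29.978933490347117 0.27109062854306787
50 l -9.95 r 1.72 width 11.67 sat 71
44 l -9.92 r 1.68 width 11.59 sat 79
36 l -10.03 r 1.58 width 11.62 sat 72
30 l -10.11 r 1.59 width 11.70 sat 72
20 l -7.31 r -4.80 width 2.51 sat 15
0 l -8.28 r -1.00 width 7.27 sat 64
-20 l -8.88 r -0.54 width 8.34 sat 66
-28 l -10.67 r 1.00 width 11.67 sat 68
-32 l -10.86 r 1.09 width 11.95 sat 67
-35 l -10.87 r 1.11 width 11.99 sat 67
```

View pics/w9.png

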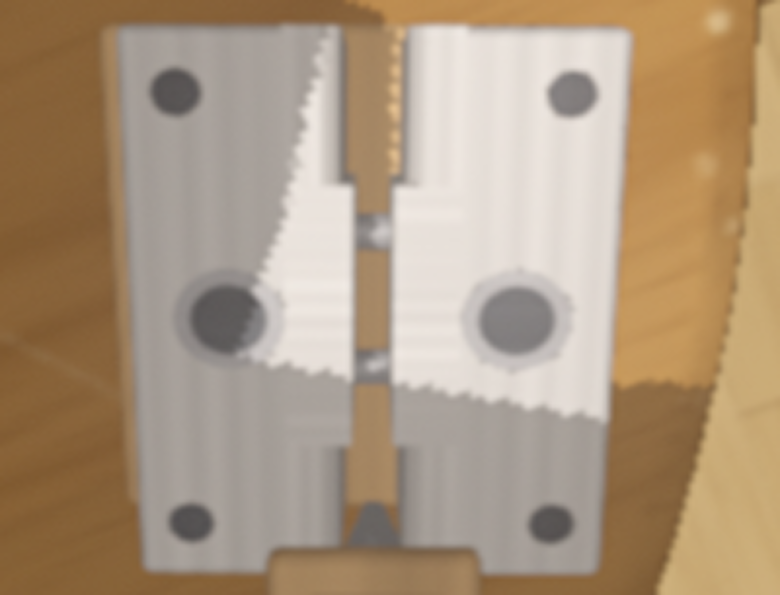

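The crop shows the seam clearly open: left notch at (375,100), right notch at (372,475). The left reading is the less certain one, so I'll push the left end once more for margin.

In the tool's units: 0.084 m / 0.6 = 0.14, 0.08 m / 0.6 = 0.1333.

Emit:
play_rows(
  motion=[
    [[0.0167, 0, 0, 0, 0, 0], [0.0417, 0, 0, 0, 0, 0], [0.0667, 0, 0, 0, 0, 0], [0.0917, 0, 0, 0, 0, 0], [0.1167, 0, 0, 0, 0, 0], [0.1333, 0, 0, 0, 0, 0], [0.14, 0, 0, 0, 0, 0], [0.14, 0, 0, 0, 0, 0]],
  ],
)

```text
time_s: 31.38
position: [0.5139, -0.1471, 0.1566]
tcp_rot: [[0.376, 0.927, -0.001], [0.927, -0.376, 0.001], [0.0, -0.001, -1.0]]
force: [-1.2, -1.0, -0.9]
opening: 0.276
grasp_force: 30.0
```

In the tool's units: 0.045 m / 0.6 = 0.075, 0.042 m / 0.6 = 0.07.

Emit:
play_rows(
  motion=[
    [[0, 0, 0, 0, 0, 0], [0, 0, 0.0067, 0, 0, 0], [0, 0, 0.02, 0, 0, 0], [0, 0, 0.0333, 0, 0, 0], [0, 0, 0.0467, 0, 0, 0], [0, 0, 0.06, 0, 0, 0], [0, 0, 0.07, 0, 0, 0], [0, 0, 0.075, 0, 0, 0]],
  ],
)

```text
time_s: 32.05
position: [0.5146, -0.1489, 0.1111]
tcp_rot: [[0.377, 0.926, 0.001], [0.926, -0.377, -0.001], [-0.0, 0.001, -1.0]]
force: [1.5, -1.2, -0.2]
opening: 0.275
grasp_force: 30.0
```

```bash
python3 -c "
from st import *
st()"
```

```text
t 32.05 mould x -4.49 y 41.84 mm tipz 39.52 F mould [ 1.9 -0.6 -0.2] tilt [ 0. -0. -1.] grip 29.978672659490258 0.2749976753272929
```

In the tool's units: 0.008 m / 0.6 = 0.0133, 0.001 m / 0.6 = 0.0017.

Emit:
play_rows(
  motion=[
    [[0, 0, 0.0017, 0, 0, 0], [0, 0, 0.0033, 0, 0, 0], [0, -0.0002, 0.005, 0, 0, 0], [0, -0.0002, 0.0067, 0, 0, 0], [0, -0.0003, 0.0083, 0, 0, 0], [0, -0.0005, 0.01, 0, 0, 0], [0, -0.0007, 0.0117, 0, 0, 0], [0, -0.0008, 0.0133, 0, 0, 0]],
  ],
)

```text
time_s: 32.72
position: [0.5144, -0.1485, 0.1054]
tcp_rot: [[0.377, 0.926, 0.003], [0.926, -0.377, -0.001], [-0.0, 0.003, -1.0]]
force: [1.1, 0.2, 11.1]
opening: 0.273
grasp_force: 30.0
```

In the tool's units: 0.0025 m / 0.6 = 0.0042, 0.001 m / 0.6 = 0.0017.

Emit:
play_rows(
  motion=[
    [[0, -0.0002, 0.0017, 0, 0, 0], [0, -0.0003, 0.0033, 0, 0, 0], [0, -0.0005, 0.0042, 0, 0, 0], [0, -0.0005, 0.0042, 0, 0, 0]],
  ],
)

```text
time_s: 33.05
position: [0.5142, -0.1485, 0.1033]
tcp_rot: [[0.377, 0.926, 0.003], [0.926, -0.377, -0.001], [-0.0, 0.003, -1.0]]
force: [-0.1, 0.8, 11.5]
opening: 0.277
grasp_force: 30.0
```

```bash
python3 -c "
from st import *
st()"
```

```text
t 33.05 mould x -5.00 y 42.06 mm tipz 31.70 F mould [-0.4  0.7 11.5] tilt [ 0. -0. -1.] grip 29.978669041302055 0.27721636442094905
```

In the tool's units: -0.096 m / 0.6 = -0.16, -0.09 m / 0.6 = -0.15.

Emit:
play_rows(
  motion=[
    [[0, 0, -0.0067, 0, 0, 0], [0, 0, -0.0233, 0, 0, 0], [0, 0, -0.0467, 0, 0, 0], [0, 0, -0.0733, 0, 0, 0], [0, 0, -0.1, 0, 0, 0], [0, 0, -0.1267, 0, 0, 0], [0, 0, -0.15, 0, 0, 0], [0, 0, -0.16, 0, 0, 0]],
  ],
)

```text
time_s: 33.72
position: [0.512, -0.1473, 0.199]
tcp_rot: [[0.377, 0.926, -0.002], [0.926, -0.377, 0.001], [0.0, -0.002, -1.0]]
force: [-0.4, -1.2, -1.5]
opening: 0.274
grasp_force: 30.0
```

In the tool's units: 0.2 m / 0.6 = 0.3333, 0.185 m / 0.6 = 0.3083, -29.5 degrees / 90 = -0.3278.

Emit:
play_rows(
  motion=[
    [[0.0233, -0.0117, 0, 0, 0, -0.0222], [0.0667, -0.0333, 0, 0, 0, -0.0667], [0.1167, -0.06, 0, 0, 0, -0.1111], [0.1667, -0.0867, 0, 0, 0, -0.1556], [0.2167, -0.1117, 0, 0, 0, -0.2056], [0.2667, -0.1383, 0, 0, 0, -0.2556], [0.3083, -0.1583, 0, 0, 0, -0.3], [0.3333, -0.1717, 0, 0, 0, -0.3278]],
  ],
)

```text
time_s: 34.38
position: [0.4902, 0.0789, 0.1968]
tcp_rot: [[-0.133, 0.991, -0.006], [0.991, 0.133, 0.001], [0.002, -0.005, -1.0]]
force: [-0.4, -0.5, -1.0]
opening: 0.275
grasp_force: 30.0
```

Emit:
play_rows(
  motion=[
    [[0, 0, 0, 0, 0, 0], [0, 0, 0, 0, 0, 0], [0, 0, 0, 0, 0, 0], [0, 0, 0, 0, 0, 0]],
  ],
)

```text
time_s: 34.72
position: [0.493, 0.0751, 0.1973]
tcp_rot: [[-0.126, 0.992, -0.001], [0.992, 0.126, -0.0], [-0.0, -0.001, -1.0]]
force: [0.1, -0.2, -2.2]
opening: 0.28
grasp_force: 30.0
```

```bash
cat > go.py <<'E'
from h import *
s=bot.read_state();p=np.array(s['position']);R=np.array(s['tcp_rot']);np.set_printoptions(precision=4,suppress=True)
print(s['time_s'],p,np.degrees(np.arctan2(R[1,1],R[0,1])),R[:,2],s['force'],s['opening'],s['grasp_force']);print('to go tool',R.T@(np.array([.4933,.0850,.0816])-p))
E
python3 go.py
```

```text
34.7167 [0.493  0.0751 0.1973] 7.252540047010961 [-0.0012 -0.0003 -1.    ] [ 0.0788 -0.2497 -2.2324] 0.27980161341682297 29.97877450659871
to go tool [0.0098 0.0017 0.1157]
```

In the tool's units: 0.05 m / 0.6 = 0.0833, 0.04 m / 0.6 = 0.0667.

Emit:
play_rows(
  motion=[
    [[0.0067, 0.0017, 0.0067, 0, 0, 0], [0.015, 0.0025, 0.0233, 0, 0, 0], [0.0163, 0.0025, 0.0467, 0, 0, 0], [0.0163, 0.0025, 0.0667, 0, 0, 0], [0.0163, 0.0025, 0.0833, 0, 0, 0], [0.0163, 0.0025, 0.0833, 0, 0, 0], [0.0163, 0.0025, 0.0833, 0, 0, 0], [0.0163, 0.0025, 0.0833, 0, 0, 0]],
  ],
)

```text
time_s: 35.38
position: [0.4937, 0.0859, 0.1475]
tcp_rot: [[-0.127, 0.992, -0.0], [0.992, 0.127, 0.0], [0.0, 0.0, -1.0]]
force: [-0.4, -0.3, -2.2]
opening: 0.274
grasp_force: 30.0
```

```bash
python3 go.py
```

```text
35.3833 [0.4937 0.0859 0.1475] 7.316890987089021 [-0.  0. -1.] [-0.4133 -0.2595 -2.2066] 0.2741729134512608 29.978951141238213
to go tool [-0.0008 -0.0005  0.0659]
```

Aligned. Inserting to near the seat.

Emit:
play_rows(
  motion=[
    [[-0.0013, -0.0008, 0.0083, 0, 0, 0], [-0.0013, -0.0008, 0.02, 0, 0, 0], [-0.0013, -0.0008, 0.0333, 0, 0, 0], [-0.0013, -0.0008, 0.0467, 0, 0, 0], [-0.0013, -0.0008, 0.06, 0, 0, 0], [-0.0013, -0.0008, 0.0733, 0, 0, 0], [-0.0013, -0.0008, 0.0833, 0, 0, 0], [-0.0013, -0.0008, 0.09, 0, 0, 0]],
  ],
)

```text
time_s: 36.05
position: [0.4926, 0.0851, 0.0924]
tcp_rot: [[-0.128, 0.992, -0.002], [0.992, 0.128, 0.0], [0.0, -0.001, -1.0]]
force: [0.3, 0.6, -1.3]
opening: 0.274
grasp_force: 30.0
```

Emit:
play_rows(
  motion=[
    [[0, 0, 0.0033, 0, 0, 0], [0, 0, 0.0067, 0, 0, 0], [0, 0, 0.01, 0, 0, 0], [0, 0, 0.0117, 0, 0, 0], [0, 0, 0.0133, 0, 0, 0]],
  ],
)

```text
time_s: 36.47
position: [0.4932, 0.0851, 0.0856]
tcp_rot: [[-0.128, 0.992, 0.0], [0.992, 0.128, -0.0], [-0.0, 0.0, -1.0]]
force: [-0.2, -0.5, -0.7]
opening: 0.273
grasp_force: 30.0
```

```bash
python3 go.py
```

```text
36.4667 [0.4932 0.0851 0.0856] 7.343977668197838 [ 0.0005 -0.     -1.    ] [-0.2126 -0.5165 -0.6575] 0.27308681854653544 29.97881397139281
to go tool [-0.0001  0.0001  0.004 ]
```

In the tool's units: 0.0045 m / 0.6 = 0.0075, 0.004 m / 0.6 = 0.0067.

Emit:
play_rows(
  motion=[
    [[0, 0, 0.0017, 0, 0, 0], [0, 0, 0.0033, 0, 0, 0], [0, 0, 0.005, 0, 0, 0], [0, 0, 0.0067, 0, 0, 0], [0, 0, 0.0075, 0, 0, 0]],
  ],
)

```text
time_s: 36.88
position: [0.4933, 0.0851, 0.0854]
tcp_rot: [[-0.128, 0.992, 0.002], [0.992, 0.128, -0.0], [-0.001, 0.002, -1.0]]
force: [-7.6, 0.1, 40.0]
opening: 0.274
grasp_force: 30.0
```

```bash
python3 go.py
```

```text
36.8833 [0.4933 0.0851 0.0854] 7.367894342891333 [ 0.0021 -0.0004 -1.    ] [-7.5658  0.0657 40.0408] 0.27362989387420733 29.983284794725478
to go tool [-0.0001  0.      0.0038]
```

In the tool's units: -0.004 m / 0.6 = -0.0067, -0.002 m / 0.6 = -0.0033.

Emit:
play_rows(
  motion=[
    [[0, 0, -0.0033, 0, 0, 0], [0, 0, -0.0067, 0, 0, 0], [0, 0, -0.0067, 0, 0, 0]],
  ],
)

```text
time_s: 37.13
position: [0.4936, 0.0851, 0.0857]
tcp_rot: [[-0.128, 0.992, 0.002], [0.992, 0.128, -0.0], [-0.0, 0.002, -1.0]]
force: [0.6, 0.7, -2.0]
opening: 0.28
grasp_force: 30.0
```

Emit:
play_rows(
  motion=[
    [[0, 0, 0, 0, 0, 0], [0, 0, 0, 0, 0, 0], [0, 0, 0, 0, 0, 0], [0, 0, 0, 0, 0, 0], [0, 0, 0, 0, 0, 0], [0, 0, 0, 0, 0, 0], [0, 0, 0, 0, 0, 0], [0, 0, 0, 0, 0, 0]],
  ],
  fingers=0.087,
)

```text
time_s: 37.8
position: [0.4931, 0.0851, 0.085]
tcp_rot: [[-0.128, 0.992, -0.0], [0.992, 0.128, -0.0], [0.0, -0.0, -1.0]]
force: [-0.1, 0.2, -0.3]
opening: 0.793
grasp_force: 0.0
```

Emit:
play_rows(
  motion=[
    [[0, 0, -0.0167, 0, 0, 0], [0, 0, -0.0417, 0, 0, 0], [0, 0, -0.075, 0, 0, 0], [0, 0, -0.1083, 0, 0, 0], [0, 0, -0.1417, 0, 0, 0], [0, 0, -0.175, 0, 0, 0], [0, 0, -0.2, 0, 0, 0], [0, 0, -0.2, 0, 0, 0]],
  ],
)

```text
time_s: 38.47
position: [0.4951, 0.0851, 0.2087]
tcp_rot: [[-0.128, 0.992, 0.008], [0.992, 0.128, -0.0], [-0.001, 0.007, -1.0]]
force: [1.0, 0.5, -0.3]
opening: 1.001
grasp_force: 0.0
```

In the tool's units: -0.225 m / 0.6 = -0.375, -0.02 m / 0.6 = -0.0333, 29.5 degrees / 90 = 0.3278.

Emit:
play_rows(
  motion=[
    [[-0.0333, -0.0067, 0, 0, 0, 0.0222], [-0.075, -0.015, -0.0083, 0, 0, 0.0556], [-0.125, -0.025, -0.0167, 0, 0, 0.1], [-0.175, -0.0333, -0.025, 0, 0, 0.1444], [-0.225, -0.0433, -0.0333, 0, 0, 0.1889], [-0.275, -0.0533, -0.0333, 0, 0, 0.2333], [-0.325, -0.0617, -0.0333, 0, 0, 0.2778], [-0.375, -0.0717, -0.0333, 0, 0, 0.3278]],
  ],
)

```text
time_s: 39.13
position: [0.4785, -0.1447, 0.2246]
tcp_rot: [[0.38, 0.925, -0.001], [0.925, -0.38, 0.0], [0.0, -0.001, -1.0]]
force: [0.1, -0.2, -0.5]
opening: 1.001
grasp_force: 0.0
```

In the tool's units: -0.085 m / 0.6 = -0.1417, -0.075 m / 0.6 = -0.125.

Emit:
play_rows(
  motion=[
    [[-0.05, 0.0167, 0, 0, 0, 0], [-0.0917, 0.03, 0, 0, 0, 0], [-0.125, 0.0417, 0, 0, 0, 0], [-0.1417, 0.05, 0, 0, 0, 0], [-0.1417, 0.05, 0, 0, 0, 0], [-0.1417, 0.05, 0, 0, 0, 0], [-0.1417, 0.05, 0, 0, 0, 0]],
  ],
)

```text
time_s: 39.72
position: [0.4745, -0.232, 0.2246]
tcp_rot: [[0.376, 0.926, -0.001], [0.926, -0.376, 0.002], [0.001, -0.002, -1.0]]
force: [0.1, 0.4, 0.4]
opening: 0.999
grasp_force: 0.0
```

```bash
python3 - <<'E'
from gap import *
gaps('w10.pkl')
c=pickle.load(open('w10.pkl','rb'));cs=imaging.capture('side')
u,v=proj(cs,[.493,.085,.06]).astype(int);q=[.50295,-.1893,np.radians(-22.16)];m=proj(c,pw(q,0,0,.07)).astype(int);print(m)
A=cv2.resize(c['frame'][max(m[1]-80,0):m[1]+80,m[0]-80:m[0]+80],(560,560),interpolation=2);B=cv2.resize(cs['frame'][v-60:v+60,u-25:u+26],(238,560),interpolation=2)
cv2.imwrite('pics/f.png',np.hstack([A,B])[:,:,::-1])
E
```

```text
t 39.72 mould x -10.27 y -50.28 mm tipz 153.03 F mould [-0.   0.5  0.4] tilt [-0.  0. -1.] grip 0.0 0.9987768034777127
50 l -10.77 r 1.85 width 12.62 sat 83
44 l -10.08 r 1.77 width 11.85 sat 81
36 l -10.04 r 1.90 width 11.94 sat 79
30 l -10.18 r 1.67 width 11.85 sat 73
20 l -8.06 r -0.96 width 7.10 sat 45
0 l -8.03 r -0.96 width 7.08 sat 62
-20 l -8.15 r -0.57 width 7.58 sat 64
-28 l -10.30 r 1.17 width 11.47 sat 65
-32 l -10.44 r 1.25 width 11.69 sat 65
-35 l -10.43 r 1.31 width 11.74 sat 66
[337 169]
```

View pics/f.png

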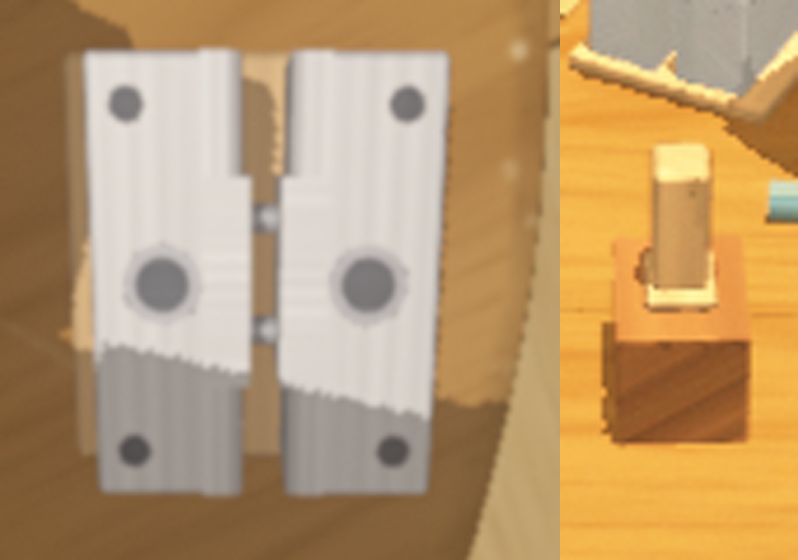

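The seam (250–279 px at the left end, 247–280 px at the right) scales to at least 7 mm at both ends. The wedge is seated with its collar on the block.

```bash
python3 -c "
from rig import bot
print(bot.hand_in())"
```

```text
the job is handed in; nothing more can be done
None
```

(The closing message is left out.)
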